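# Reload the upturned stapler

## Task

The big air stapler lies upside down on the bench, empty, with its magazine rail half out. Pull the rail out as far as it goes, lay the long silver staple strip in the magazine channel, points up and flat on the channel's floor, then push the rail home until it latches, so that the spring follower holds the strip up against the nose. Do not ram the strip, and leave the other things on the bench where they are.

Things in the scene. Friction and masses are not known exactly. Their poses are not given: they have to be found in the camera images.
- strip_centre (a point): centre (half-way up) of the long silver staple strip: rigid, U-shaped in section, 95 mm long (its x axis), 26 mm wide over the legs (y), 45 mm high (z); legs and crown 3 mm thick, 20 mm clear between the legs; about 0.15 kg. It stands on its crown on the bench with its points (leg ends) up, z up, as it also goes into the magazine; either end may lead
- load_spot (a point): middle of the magazine's loading opening, 22.5 mm above the channel floor: where the strip's centre comes when laid in there. With the rail right out the channel is free for 61 mm each way from here along x, from the orange follower (40 mm high) to the hood at the nose (top 54 mm above the floor; nose and its foot, from 78 mm along +x, 87 mm). It may slide down to the follower when let go
- seat (a point): where the strip's centre is once loaded, front end at the nose stop, crown on the channel floor: 31.5 mm along +x from load_spot. Axes of seat, load_spot and rail_grip: x along the channel to the nose, rising 28 degrees; y across it; z out of its mouth, 28 degrees off vertical, leaning away from the nose
- magazine: the magazine: an aluminium channel, open on top, 29 mm wide inside (1.5 mm play each side of the strip). Its side walls end in rolled-out lips, their edges 16 mm above the floor and 41 mm apart over the outside: fingers holding the strip must stay above them. Origin: centre line of the channel floor at its rear (lower) end, 152.5 mm from seat; axes as seat
- rail_grip (a point): point in the rail's black ribbed grip at the lower, rear end of the rail: 30 mm long (x), 24 mm wide (y, to pinch), its top 17 mm above this point and its underside 44 mm below along z; both sides free. It moves with the rail, along x only: 140 mm to -x, down the slope, from latched to right out. The rail's top, a steel plate 34 mm wide, begins 31 mm ahead of this point, 22 mm above it
- rail (a joint): how far the rail is out, m: 0 closed, 0.14 right out (stop). Starts at 0.035 to 0.075; its friction (about 3.5 N) holds it. A snap latch catches it within 2 mm of 0; a stop lies 3 mm past 0. Its core runs between the strip's legs, its plate over their points; its follower pushes the strip to the nose, then yields. The last bit takes up to 20 N; let go before it latches, it springs back
- follower (a joint): how far the spring follower is pushed back along the rail, m: 0 when nothing is in its way, about 0.095 with the strip loaded and the rail closed (spring 4 N at 0, 8 N at 0.095)
- stapler: the upturned air stapler, fixed: magazine on top, black handle 95 mm under the channel, grey barrel and dark cap (92 mm thick) at the nose end. Origin on the bench, x axis level towards the nose; it reaches 0.38 m along +x and 0.17 m (rail right out) along -x; at the highest, the nose, 0.28 m above the bench. The air hose is off
- short_strip_centre (a point): centre of the other staple strip, copper-coloured, 70 mm long, 26 mm wide, 26 mm high, standing on the bench: the wrong size, a bystander. It and the long strip may have changed places
- paint_tin: white and green paint tin, 104 mm diameter, 116 mm high, origin under its centre; a bystander
- offcut: softwood offcut 140 x 68 x 43 mm, origin under its centre; a bystander
- carton: open cardboard box of staple strips, 125 x 95 x 52 mm (flaps reach 170 mm across), origin under its centre; a bystander
Things that resemble listed ones, but are neither listed nor needed, are in the scene too. What is meant by the part that bears strip_centre is not green, turquoise or yellow, and is the larger of those in its own colour.

How it is judged:
By the outcome, as a careful person would: the job done as asked, in the order asked, and still so for the second after the job is handed in, with the robot touching nothing.
It also fails if it takes over 67 s, if anything falls off the work surface, if the arm or the gripper's body presses on something with over 40 N, if the wrist force passes 120 N, or if a joint passes its speed limit or range.

## Robot

A 7-joint arm with a two-finger parallel gripper is mounted at the origin on the work surface. World frame = base frame: x ahead of the robot, y to its left, z up, the work surface at z = 0. Lengths are in m, angles in rad, forces in N, time in s.
With the tool pointing down it reaches from about 0.4 to 0.875 m from the base axis. Payload 6.5 kg.
Tool frame: the origin (TCP) lies midway between the tips of the shut fingers; the grasp point (between the pads) lies 19 mm behind it; z points along the fingers, x is the direction in which the jaws open and shut, and the axes are right-handed (so a half turn about z gives the same grasp; the last joint's range is limited). The gripper opens to 85 mm and grips with 20 to 120 N. Pads are 22 mm wide; open, the fingers measure 114 mm over their backs; the gripper's body (76 mm by 85 mm) begins 54 mm behind the grasp point. The pads swing forward as they close: fully open they stand 13 mm farther back than shut.
Start: joints at [1.166, 0.536, -0.004, 1.538, 0.003, 1.067, -0.071], TCP at [0.216, -0.613, 0.2] pointing down, gripper open.
Joint ranges: [-2.7, 2.7], [-0.37, 2.16], [-1.27, 1.26], [0.24, 2.4], [-1.31, 4.45], [0.19, 1.91], [-2.76, 2.76]. Speed limits (rad/s): [2.39, 2.39, 3.14, 3.14, 3.14, 3.14, 3.14].

## Interface

Orientations are given as a rotation vector (axis times angle).
In Python, from workcell import get_state, camera, camera_params, close_job, boxes_of gives the robot as it stands.
- The arm moves only by the tool drive_tool, never from a script. Its argument "moves" is a list that holds one entry, the list of rows, each a list of 7 numbers: the shift along the tool's x, y, z each as a share of 100 cm, from -1 to 1, then the turn, a rotation vector about the tool's x, y, z each as a share of 30 degrees, from -1 to 1, then the opening, from -1 (shut) to 1 (fully open). A call has 1 to 8 rows; each row is the pose to reach, as a shift and turn from the pose commanded when the call began, along the tool's axes at that moment; what a row does not reach only later rows make up. A row lasts 1/8 s, in which the tool goes at most 62.5 mm and 10.7 degrees, less where a joint would pass 70% of its speed; a pose out of reach is approached as far as the arm can. A call with a number of a shift or a turn outside -1 to 1 is refused whole. A call with a gripper value outside its range is refused whole. The fingers move at their own pace and stop on an object; "squeeze" is the grip in N (left out, the last holds). Time passes only in rows, so rows that repeat a pose let the fingers close. It gives the time, the measured TCP pose, the force and the opening at its end, in the units of the state.
- get_state(): the state, without advancing time (a new reading comes with each control period).
- camera(name): name is "scene" or "side" or "wrist"; returns (picture, depth): 420x560x3 uint8, blue, green, red; 420x560 float32, m along the optical axis (not along the pixel's ray), 0 where there is no reading.
- camera_params(name): a dict with "fov_y" (degrees; the focal length in pixels is half the picture's height over the tangent of half this angle, whatever the lens; pixels are square), "cx", "cy" (the principal point, pixels), "world_from_camera" (4x4, takes a point from camera to world coordinates). Camera axes: x right, y down, z forward; pixel columns grow to the right and rows downward; lengths in m; the calibration is good to about 2 mm. A picture is of the moment at which its call begins: read the wrist's pose just before it. camera_params takes no time and is no camera call; for the wrist camera it gives the pose at the moment of the call.
- close_job(): hands the job in, once; it reports no verdict.
Trained networks look in the newest picture that a camera, given by its name, has taken for a name from the list of things; names that differ only in an ending like _2 or _b are one class to them, and where a whole thing is asked for, a point or a joint stands for the part that bears it (a point fixed in the world has none). Each returns a list of dicts, best first, with "p" (0 to 1); they miss things now and then, are a little off and sometimes report something else, mostly with a low value. They report only what shows in the picture. A call takes as long as a camera call. They do not tell look-alikes from the thing itself.
- boxes_of(camera, name): "extent" ([centre column, centre row, width, height] in pixels, round what is visible of it).
The state is a dict: "time_s": time; "joint_positions": joint angles; "qd": joint speeds; "joint_torque": joint torques, N m; "tool_pos": TCP position; "orientation": TCP orientation; "wrist_force": force on the tool from outside, world axes, zero at the start; "torque": the same for the moment, N m; "gripper_width": finger opening in m.
Only numpy, scipy, OpenCV 4.12 (cv2) and the standard library are available. Lean on these libraries where they do the work, as an engineer would, in place of code of your own. Each camera call takes 0.05 s, during which the arm holds its last target.

## Working session

There is one attempt and no reset: what is moved stays moved. The work goes in short steps, Python scripts to look and compute and a tool call to move; the robot and the scene stay as the last step left them, time stands still between calls to the robot, and variables do not carry over. Pictures are saved under pics/ and viewed, and the job is handed in when it is done.

Besides the shell and the picture viewer there is one more tool, called after "Request:" in YAML: its name, and indented under it one key for each argument. drive_tool: Moves the arm, as the interface text tells. Its arguments: {"type":"object","properties":{"moves":{"type":"array"},"squeeze":{"type":"number"}},"required":["moves"]}

```bash
ls; mkdir -p pics; python3 - <<'E'
from workcell import *
import cv2,numpy as np
s=get_state(); print(s)
for n in ("scene","side"):
    p,d=camera(n); cv2.imwrite(f"pics/{n}0.png",p); np.save(f"pics/{n}0.npy",d)
    c=camera_params(n); print(n,c)
    for k in ("strip_centre","rail_grip","magazine","stapler","short_strip_centre","follower"):
        try: print(n,k,[(np.round(b["extent"]).tolist(),round(b["p"],2)) for b in boxes_of(n,k)][:4])
        except Exception as e: print(k,e)
E
```

```text
pics
{'time_s': 0.0, 'joint_positions': array([ 1.16578049,  0.53715464, -0.00443702,  1.5388565 ,  0.0026233 ,
        1.06728   , -0.07121433]), 'qd': array([ 9.71354240e-04,  2.38556266e-04, -5.91244110e-05,  4.42637951e-04,
        1.42254898e-03, -7.91948908e-04, -2.75689481e-04]), 'joint_torque': array([-1.99845226e-04, -5.83409357e+01,  1.04874361e+00, -2.59107971e+01,
        1.23286218e-02,  9.48556408e-03,  4.21598918e-05]), 'tool_pos': array([ 0.21579064, -0.6124263 ,  0.1992271 ]), 'orientation': array([-2.56353547e+00,  1.81452741e+00,  2.29395159e-03]), 'wrist_force': array([ 0.02029525,  0.18150111, -0.17832888]), 'torque': array([ 0.02880603, -0.03009048,  0.02398122]), 'gripper_width': 0.08534625119497728}
scene {'fov_y': 51.76931086408265, 'cx': 274.59336799983174, 'cy': 209.69982684275828, 'world_from_camera': array([[-0.65884165,  0.6206893 , -0.42505585,  1.06124974],
       [ 0.7522805 ,  0.54458188, -0.37081617,  0.3871279 ],
       [ 0.00131608, -0.56407036, -0.82572568,  1.06178948],
       [ 0.        ,  0.        ,  0.        ,  1.        ]])}
scene strip_c
[... 620 characters left out ...]
 0.46439501],
       [-0.0585712 , -0.56916341,  0.82013562, -1.05824162],
       [ 0.02278427, -0.82209418, -0.56889545,  0.85308716],
       [ 0.        ,  0.        ,  0.        ,  1.        ]])}
side strip_centre [([361.0, 314.0, 36.0, 35.0], 0.83), ([309.0, 309.0, 39.0, 34.0], 0.79), ([292.0, 352.0, 16.0, 30.0], 0.62), ([339.0, 194.0, 147.0, 90.0], 0.4)]
side rail_grip [([299.0, 165.0, 40.0, 23.0], 0.72), ([308.0, 310.0, 34.0, 37.0], 0.67), ([305.0, 198.0, 77.0, 52.0], 0.62)]
side magazine [([340.0, 194.0, 146.0, 89.0], 0.73)]
side stapler [([341.0, 192.0, 145.0, 83.0], 0.86)]
side short_strip_centre [([248.0, 297.0, 23.0, 12.0], 0.83)]
side follower [([338.0, 183.0, 15.0, 16.0], 0.51)]
```

View pics/scene0.png

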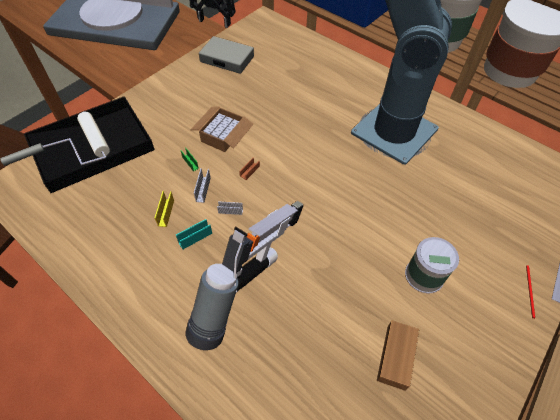

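View pics/side0.png

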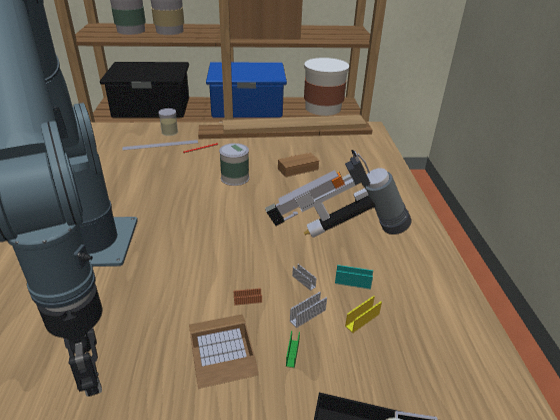

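```bash
python3 - <<'E'
import cv2
p=cv2.imread("pics/scene0.png"); q=cv2.imread("pics/side0.png")
cv2.imwrite("pics/s_crop.png",cv2.resize(p[150:350,130:330],(800,800)[:2],interpolation=cv2.INTER_CUBIC)[:600] if 0 else cv2.resize(p[150:350,130:330],(600,600),interpolation=cv2.INTER_CUBIC))
cv2.imwrite("pics/d_crop.png",cv2.resize(q[130:380,220:430],(504,600),interpolation=cv2.INTER_CUBIC))
E
```

```text
(no output)
```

View pics/s_crop.png

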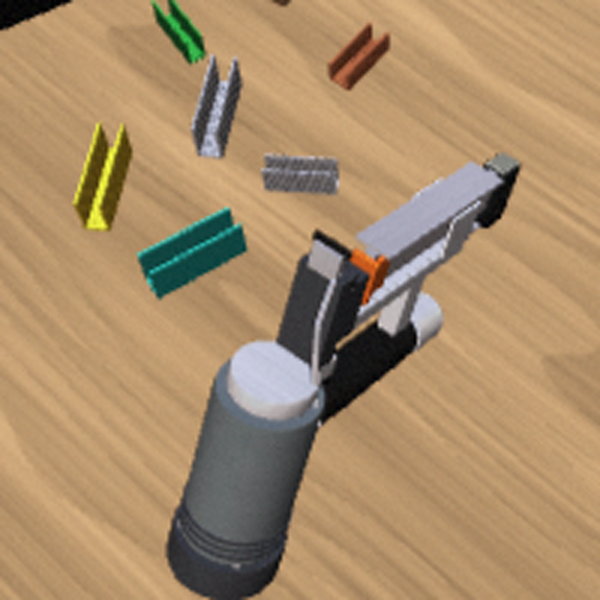

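View pics/d_crop.png

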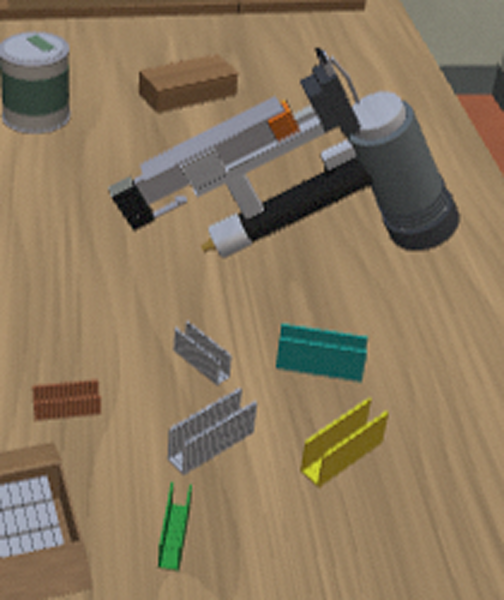

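```bash
cat > h.py <<'E'
import numpy as np,cv2
from scipy.spatial.transform import Rotation as R
from workcell import *
def cloud(n,d,c=None):
    c=c or camera_params(n); H,W=d.shape
    f=H/2/np.tan(np.radians(c["fov_y"])/2)
    v,u=np.mgrid[0:H,0:W].astype(float)
    P=np.stack([(u-c["cx"])/f*d,(v-c["cy"])/f*d,d],-1)
    T=c["world_from_camera"]; return P@T[:3,:3].T+T[:3,3]
def proj(n,X,c=None):
    c=c or camera_params(n); T=np.linalg.inv(c["world_from_camera"]); 
    p=np.atleast_2d(X)@T[:3,:3].T+T[:3,3]; f=210/np.tan(np.radians(c["fov_y"])/2)
    return np.c_[p[:,0]/p[:,2]*f+c["cx"],p[:,1]/p[:,2]*f+c["cy"]]
E
python3 - <<'E'
from h import *
for n,(u0,u1,v0,v1) in {"scene":(192,213,168,206),"side":(288,329,290,329)}.items():
    d=np.load(f"pics/{n}0.npy"); P=cloud(n,d)[v0:v1,u0:u1].reshape(-1,3)
    print(n,"bench z",np.median(cloud(n,d)[260:300,300:320,2]) )
    q=P[(P[:,2]>0.008)&(P[:,2]<0.06)]
    print(len(q),q.mean(0),q[:,2].max())
    t=q[q[:,2]>0.036]; print("top",len(t),cv2.minAreaRect((t[:,:2]*1000).astype(np.float32)))
    print("all",cv2.minAreaRect((q[:,:2]*1000).astype(np.float32)))
# stapler
for n,(u0,u1,v0,v1) in {"scene":(180,310,195,355),"side":(262,415,145,240)}.items():
    d=np.load(f"pics/{n}0.npy"); img=cv2.imread(f"pics/{n}0.png"); P=cloud(n,d)
    m=np.zeros(d.shape,bool); m[v0:v1,u0:u1]=1; m&=(P[...,2]>0.02)
    q=P[m]; print(n,len(q),q.min(0),q.max(0))
    c=img[m].astype(int)
    o=(c[:,2]>150)&(c[:,0]<80)&(c[:,1]<150); print("orange",o.sum(),q[o].mean(0),q[o].max(0),q[o].min(0))
    r=cv2.minAreaRect((q[:,:2]*1000).astype(np.float32)); print(r)
E
```

```text
scene bench z -0.00022385035672978226
245 [ 0.6046623  -0.30313655  0.02995296] 0.048660310280779884
top 95 ((602.9366455078125, -304.4871826171875), (97.03165435791016, 27.187259674072266), 33.59708786010742)
all ((594.43603515625, -315.8876037597656), (129.19834899902344, 51.605804443359375), 50.95550537109375)
side bench z 0.001931101050205497
638 [ 0.59883233 -0.30855958  0.03030037] 0.048390631778268856
top 244 ((599.71044921875, -306.5098571777344), (95.67354583740234, 29.335132598876953), 33.94322204589844)
all ((600.1724853515625, -306.1988220214844), (96.8409652709961, 29.335132598876953), 33.94321823120117)
scene 6646 [ 0.50552782 -0.29123677  0.02003649] [1.06124974 0.3871279  1.06178948]
orange 59 [0.71646277 0.01734314 0.20920019] [0.72963536 0.02726575 0.21778647] [0.70191871 0.00183434 0.18273492]
((855.1129150390625, 42.751312255859375), (731.3639526367188, 330.843017578125), 34.755821228027344)
side 6010 [ 0.46439501 -1.05824162  0.02010053] [0.95153015 0.46752892 0.85308716]
orange 20 [0.70483735 0.00812798 0.21181149] [0.71341755 0.02574383 0.21759958] [ 0.69154473 -0.00529204  0.20196963]
((679.9541015625, -310.5653076171875), (1542.9490966796875, 438.8457946777344), 81.41631317138672)
```

```bash
python3 - <<'E'
from h import *
from scipy.optimize import least_squares
out=[]
polys={"scene":np.array([[252,229],[261,235],[296,208],[288,205]]),"side":np.array([[281,197],[286,203],[333,181],[328,176]])}
for n in polys:
    d=np.load(f"pics/{n}0.npy"); P=cloud(n,d); m=np.zeros(d.shape,np.uint8); cv2.fillPoly(m,[polys[n]],1); 
    q=P[m>0]; q=q[(q[:,2]>0.1)&(q[:,2]<0.3)]
    c=np.median(q,0)
    for _ in range(5):
        w=np.linalg.svd(q-q.mean(0),full_matrices=False)[2]; r=(q-q.mean(0))@w[2]
        q=q[abs(r)<max(0.003,2*r.std())]
    nrm=w[2]*np.sign(w[2][2]); print(n,len(q),q.mean(0),nrm,"tilt",np.degrees(np.arccos(nrm[2])),"yaw",np.degrees(np.arctan2(-nrm[1],-nrm[0])), "std",r.std(), "long axis",w[0])
E
```

```text
scene 415 [0.63172364 0.00898251 0.18069877] [-0.46573475 -0.05882535  0.882967  ] tilt 27.997631770895985 yaw 7.198712622623556 std 0.0009861406702811608 long axis [0.87621285 0.10900626 0.46943443]
side 345 [6.16718840e-01 9.85681038e-05 1.74183224e-01] [-0.46705021 -0.05298781  0.88264171] tilt 28.037307771128486 yaw 6.472648218049254 std 0.0013307600152444065 long axis [-0.8826319  -0.03206439 -0.46896995]
```

```bash
cat >> h.py <<'E'
def sframe(yaw,o=(0,0,0)):
    y=np.radians(yaw); t=np.radians(28)
    ex=np.array([np.cos(y)*np.cos(t),np.sin(y)*np.cos(t),np.sin(t)]); ey=np.array([-np.sin(y),np.cos(y),0]); return np.stack([ex,ey,np.cross(ex,ey)],1)
E
python3 - <<'E'
from h import *
A=[];C=[]
for n in ("scene","side"):
    d=np.load(f"pics/{n}0.npy"); P=cloud(n,d); img=cv2.imread(f"pics/{n}0.png")
    m=(d>0)&(P[...,2]>0.03)&(P[...,2]<0.3)&(P[...,0]>0.4)&(P[...,0]<0.95)&(abs(P[...,1])<0.16)
    A.append(P[m]);C.append(img[m])
for yaw in (6.5,7.2):
  M=sframe(yaw); print("yaw",yaw)
  for a,c,n in zip(A,C,("scene","side")):
    L=(a-[0.63,0.005,0.18])@M*1000
    # plate: z near 0
    pl=(abs(L[:,2])<6)
    r=cv2.minAreaRect(L[pl&(L[:,0]>-70)&(L[:,0]<60)&(abs(L[:,1])<30),:2].astype(np.float32)); print(n,"plate",r, "z",np.median(L[pl,2]))
    for x0 in range(-130,260,15):
        s=(L[:,0]>x0)&(L[:,0]<x0+15)&(L[:,2]>-50)
        if s.sum()>3: print(x0,s.sum(),"y %.0f..%.0f z %.0f..%.0f"%(*np.percentile(L[s,1],[3,97]),*np.percentile(L[s,2],[3,97])), end="; ")
    print()
v=np.zeros((600,800,3),np.uint8)
M=sframe(7)
for k,(a,c) in enumerate(zip(A,C)):
    L=(a-[0.63,0.005,0.18])@M*1000
    o=np.argsort(L[:,2]); 
    for l,col in zip(L[o],c[o]):
        x=int(200+l[0]*2); y=int(150+k*300-l[1]*2)
        if 0<=x<800 and 0<=y<600: cv2.rectangle(v,(x-1,y-1),(x+1,y+1),[int(t) for t in col],-1)
cv2.imwrite("pics/top.png",v)
E
```

```text
yaw 6.5
scene plate ((-5.362461090087891, 1.2256546020507812), (42.71234893798828, 129.73109436035156), 88.62976837158203) z -0.5717322934485974
-130 58 y -5..16 z -48..-2; -115 62 y -5..14 z -47..-3; -100 33 y -13..18 z -32..1; -85 41 y -13..19 z -20..1; -70 43 y -13..18 z -3..1; -55 68 y -16..23 z -39..1; -40 102 y -15..23 z -42..1; -25 98 y -16..23 z -46..1; -10 93 y -17..22 z -43..1; 5 78 y -14..19 z -47..1; 20 77 y -16..19 z -45..1; 35 89 y -15..19 z -49..1; 50 72 y -16..19 z -45..1; 65 100 y -15..19 z -45..2; 80 130 y -13..18 z -45..1; 95 15 y -1..19 z -49..-13; 110 49 y 1..19 z -48..2; 125 58 y 15..19 z -48..9; 140 190 y -20..19 z -46..35; 155 409 y -19..18 z -47..29; 170 22 y 13..21 z -48..-16; 
side plate ((-5.203620910644531, 0.20815467834472656), (130.1356964111328, 47.036354064941406), 1.39522123336792) z 1.037627672881205
-130 93 y -13..10 z -48..1; -115 77 y -11..9 z -43..-2; -100 82 y -14..17 z -41..4; -85 89 y -15..15 z -40..4; -70 90 y -15..15 z -40..4; -55 107 y -22..17 z -47..3; -40 114 y -24..18 z -46..4; -25 121 y -23..16 z -47..3; -10 117 y -21..13 z -49..4; 5 1
[... 999 characters left out ...]
z -48..-16; 
side plate ((-4.874031066894531, 0.25047874450683594), (129.47817993164062, 47.04922866821289), 0.7652239799499512) z 1.0192821633109335
-130 92 y -12..12 z -47..0; -115 76 y -9..10 z -43..-2; -100 82 y -13..18 z -41..4; -85 90 y -14..16 z -40..4; -70 90 y -14..16 z -40..4; -55 106 y -22..17 z -47..3; -40 118 y -24..19 z -46..4; -25 118 y -23..16 z -47..3; -10 117 y -21..13 z -49..4; 5 117 y -21..13 z -48..3; 20 118 y -21..14 z -47..4; 35 117 y -22..15 z -49..3; 50 117 y -22..15 z -47..3; 65 116 y -22..14 z -47..4; 80 91 y -25..13 z -49..1; 95 55 y -24..18 z -50..-34; 110 114 y -26..16 z -49..5; 125 136 y -26..15 z -45..12; 140 167 y -27..8 z -46..37; 155 35 y -13..19 z -48..17;
```

View pics/top.png

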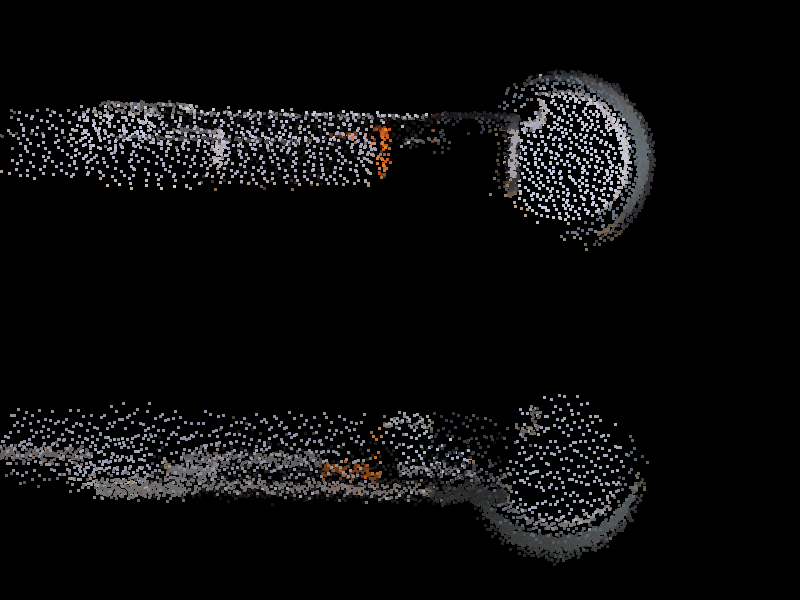

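```bash
python3 - <<'E'
from h import *
A=[]
M=sframe(6.8)
for n,(u,v) in {"scene":(297,212),"side":(273,214)}.items():
    d=np.load(f"pics/{n}0.npy"); P=cloud(n,d); img=cv2.imread(f"pics/{n}0.png")
    m=np.zeros(d.shape,bool); m[v-14:v+15,u-14:u+15]=1
    m&=(P[...,2]>0.04)&(img.max(2)<70)
    q=P[m]; L=(q-[0.63,0.005,0.18])@M*1000
    print(n,m.sum(),q.mean(0)); print(np.percentile(L,[2,10,50,90,98],axis=0).round(1).tolist())
s=get_state(); T=np.eye(4);T[:3,:3]=R.from_rotvec(s["orientation"]).as_matrix();T[:3,3]=s["tool_pos"]
print(np.linalg.inv(T)@camera_params("wrist")["world_from_camera"],camera_params("wrist")["fov_y"])
E
```

```text
scene 118 [0.54536912 0.01044017 0.1005575 ]
[[-136.0, 2.9, -63.1], [-134.2, 7.6, -59.7], [-115.3, 14.3, -37.1], [-110.5, 16.2, -9.0], [-108.1, 16.6, -5.6]]
side 182 [ 0.53413045 -0.01946816  0.09865151]
[[-141.4, -12.3, -58.6], [-138.2, -10.9, -54.1], [-125.5, -8.0, -28.7], [-113.6, -3.8, -6.0], [-112.5, 5.6, -3.2]]
[[ 9.99999993e-01  1.13538205e-04  1.58915829e-05 -7.90899468e-04]
 [-1.12564428e-04  9.46085863e-01  3.23915926e-01 -8.32782174e-02]
 [ 2.17420308e-05 -3.23915926e-01  9.46085870e-01 -1.73952141e-01]
 [ 0.00000000e+00  0.00000000e+00  0.00000000e+00  1.00000000e+00]] 61.79950418335357
```

```bash
cat >> h.py <<'E'
def toolR(yaw,s=-1,tilt=28):
    """tool x = s*ey, tool z tilted 'tilt' deg from down towards the nose"""
    y=np.radians(yaw);t=np.radians(tilt)
    z=np.array([np.cos(y)*np.sin(t),np.sin(y)*np.sin(t),-np.cos(t)]); x=s*np.array([-np.sin(y),np.cos(y),0])
    return np.stack([x,np.cross(z,x),z],1)
def rel(Rt,pt):
    s=get_state(); R0=R.from_rotvec(s["orientation"]).as_matrix()
    d=R0.T@(np.array(pt)-s["tool_pos"]); w=R.from_matrix(R0.T@Rt).as_rotvec(degrees=True)/30
    print("t",round(s["time_s"],2),"shift",d.round(4).tolist(),"turn",w.round(4).tolist(),"F",s["wrist_force"].round(1).tolist(),"q",s["joint_positions"].round(2).tolist(),"w",round(s["gripper_width"],4))
    return d,w
E
python3 - <<'E'
from h import *
M=sframe(6.8); g=np.array([.63,.005,.18])+M@np.array([-.125,.0015,-.021]); print("grip",g)
t=g+M[:,2]*0.12+M[:,0]*.0; print(t); rel(toolR(6.8),t)
E
```

```text
grip [ 0.53001988 -0.00541128  0.10277416]
[ 0.47407959 -0.01208176  0.20872787]
t 0.7 shift [-0.481, -0.4432, -0.0087] turn [0.9296, 0.1026, 0.412] F [-0.0, -0.3, 0.2] q [1.17, 0.54, -0.0, 1.54, 0.0, 1.07, -0.07] w 0.0855
```

Request:
drive_tool:
  moves:
    - [[-0.48,-0.44,-0.03,0.93,0.1,0.41,1],[-0.48,-0.44,-0.03,0.93,0.1,0.41,1],[-0.48,-0.44,-0.03,0.93,0.1,0.41,1],[-0.48,-0.44,-0.03,0.93,0.1,0.41,1],[-0.48,-0.44,-0.03,0.93,0.1,0.41,1],[-0.48,-0.44,-0.03,0.93,0.1,0.41,1],[-0.48,-0.44,-0.03,0.93,0.1,0.41,1],[-0.48,-0.44,-0.03,0.93,0.1,0.41,1]]

```text
time_s: 1.7
tool_pos: [0.4126, -0.1521, 0.2237]
orientation: [-2.049, 1.818, -0.455]
wrist_force: [1.3, 0.0, 0.7]
gripper_width: 0.0852
```

```bash
python3 - <<'E'
from h import *
rel(toolR(6.8),[.474,-.012,.23])
E
```

```text
t 1.7 shift [-0.1318, -0.0715, 0.0309] turn [-0.0019, 0.0002, 0.0016] F [1.3, 0.0, 0.7] q [1.06, -0.04, -0.56, 2.36, -0.66, 0.49, -0.42] w 0.0852
```

Request:
drive_tool:
  moves:
    - [[-0.13,-0.07,0.03,0,0,0,1],[-0.13,-0.07,0.03,0,0,0,1],[-0.13,-0.07,0.03,0,0,0,1],[-0.13,-0.07,0.03,0,0,0,1]]

```text
time_s: 2.2
tool_pos: [0.4728, -0.0126, 0.2305]
orientation: [-2.054, 1.811, -0.453]
wrist_force: [0.1, -0.1, 0.0]
gripper_width: 0.0857
```

```bash
cat > look.py <<'E'
from h import *
import sys
n=sys.argv[1]; tag=sys.argv[2]
s=get_state(); c=camera_params(n); p,d=camera(n)
cv2.imwrite(f"pics/{tag}.png",p); np.savez(f"pics/{tag}.npz",d=d,**{k:np.array(v) for k,v in c.items()})
print(s["time_s"],s["tool_pos"].round(4),s["joint_positions"].round(2),s["wrist_force"].round(1),s["gripper_width"])
E
python3 look.py wrist w1
```

```text
2.2 [ 0.4728 -0.0126  0.2305] [ 0.93 -0.03 -0.91  2.33 -0.25  0.36 -1.22] [ 0.1 -0.1  0. ] 0.08568371666011021
```

View pics/w1.png

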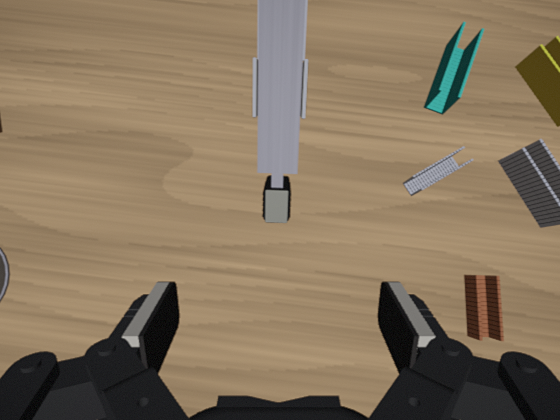

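```bash
cat >> h.py <<'E'
def load(tag):
    z=np.load(f"pics/{tag}.npz"); c={k:(z[k] if k=="world_from_camera" else float(z[k])) for k in z.files if k!="d"}
    return cv2.imread(f"pics/{tag}.png"),z["d"],c
E
python3 - <<'E'
from h import *
img,d,c=load("w1"); P=cloud("wrist",d,c); M=sframe(6.8)
L=(P-[.63,.005,.18])@M*1000
# plate by plane closeness
m=(abs(L[...,2])<5)&(L[...,0]>-120)&(abs(L[...,1])<40)&(d>0)
q=P[m]; w=np.linalg.svd(q-q.mean(0),full_matrices=False)[2]; n=w[2]*np.sign(w[2][2]); print("plate n",n,np.degrees(np.arccos(n[2])),"axis",w[0],"z med",np.median(L[m][:,2]))
rows=[]
for v in range(10,170,10):
    u=np.where(m[v])[0]
    if len(u): rows.append((v,u.min(),u.max(),*L[v,u.min()].round(1)[:2],*L[v,u.max()].round(1)[:2]))
for r in rows: print([float(round(x,1)) for x in r])
g=(L[...,0]<-105)&(L[...,0]>-150)&(abs(L[...,1])<25)&(L[...,2]>-60)&(d>0)
top=g&(L[...,2]>-9)
print("grip top",top.sum(),np.percentile(L[top],[1,50,99],axis=0).round(1).tolist())
print("grip all",np.percentile(L[g],[1,50,99],axis=0).round(1).tolist())
lipz=(abs(L[...,1])>16)&(abs(L[...,1])<28)&(L[...,2]<-10)&(L[...,2]>-60)&(abs(L[...,0])<60)
print("lips",lipz.sum(),np.percentile(L[lipz],[2,50,98],axis=0).round(1).tolist())
E
```

```text
plate n [-0.47250046 -0.04381458  0.88024065] 28.328593500968598 axis [-0.87633526 -0.08282915 -0.47452698] z med 0.6692940404344708
[10.0, 259.0, 304.0, 24.8, 17.2, 25.0, -15.9]
[20.0, 259.0, 304.0, 18.1, 17.3, 18.2, -16.0]
[30.0, 259.0, 303.0, 11.7, 17.4, 11.5, -15.5]
[40.0, 258.0, 303.0, 4.9, 18.3, 5.0, -15.7]
[50.0, 258.0, 302.0, -2.2, 18.3, -1.9, -15.2]
[60.0, 253.0, 307.0, -8.9, 22.4, -8.6, -19.4]
[70.0, 253.0, 307.0, -16.1, 22.5, -15.9, -19.6]
[80.0, 253.0, 306.0, -23.4, 22.6, -23.2, -18.9]
[90.0, 253.0, 306.0, -30.8, 22.8, -30.6, -19.3]
[100.0, 253.0, 305.0, -38.4, 22.9, -38.2, -18.8]
[110.0, 253.0, 305.0, -46.1, 23.1, -45.8, -18.9]
[120.0, 258.0, 299.0, -53.7, 18.9, -53.5, -14.2]
[130.0, 258.0, 298.0, -61.7, 19.1, -61.4, -13.5]
[140.0, 258.0, 298.0, -69.8, 19.2, -69.5, -13.8]
[150.0, 258.0, 298.0, -78.0, 19.3, -77.7, -14.0]
[160.0, 258.0, 297.0, -86.3, 19.4, -86.0, -13.3]
grip top 3897 [[-140.7, -18.1, -7.1], [-106.2, 2.6, 226.0], [-105.0, 20.9, 230.9]]
grip all [[-140.7, -17.9, -45.6], [-106.3, 2.5, 225.7], [-105.0, 20.7, 230.9]]
lips 307 [[-48.7, -20.0, -37.8], [1.9, -17.0, -35.2], [38.7, 21.3, -10.7]]
```

```bash
python3 - <<'E'
from h import *
img,d,c=load("w1"); P=cloud("wrist",d,c); M=sframe(5.5); O=np.array([.63,.005,.18])
L=(P-O)@M*1000
g=(L[...,0]<-95)&(L[...,0]>-150)&(abs(L[...,1])<25)&(L[...,2]>-60)&(L[...,2]<10)&(d>0)
vv,uu=np.where(g); print(vv.min(),vv.max(),uu.min(),uu.max())
for v in range(170,228,4):
    u=np.where(g[v])[0]
    if len(u): print(v,u.min(),u.max(),L[v,u.min()].round(1),L[v,u.max()].round(1),L[v,277].round(1),img[v,277])
m=(abs(L[...,2])<5)&(L[...,0]>-120)&(abs(L[...,1])<40)&(d>0)
for v in (15,45,125,160):
    u=np.where(m[v])[0]; print(v,(L[v,u.min()]+L[v,u.max()])/2)
E
```

```text
170 222 257 297
170 257 264 [-95.3  18.5  -0.3] [-95.   12.5   0.3] [-94.7   1.5   0.3] [159 149 149]
174 272 282 [-99.6   5.8  -5.7] [-99.2  -2.9  -5.1] [-99.5   1.5  -5.8] [161 151 152]
178 266 289 [-115.5   13.2  -57.4] [-115.1  -10.3  -58.6] [-102.9    1.4   -5.3] [161 151 151]
182 265 290 [-116.6   13.6  -44.8] [-116.8  -11.2  -48.6] [-106.4    1.3   -4.9] [160 150 150]
186 264 290 [-116.8   13.8  -30. ] [-116.8  -10.9  -32.8] [-110.     1.2   -5. ] [165 155 155]
190 263 290 [-116.8   13.9  -15.2] [-116.6  -10.6  -17.1] [-113.     1.1   -2.6] [100 105 104]
194 263 290 [-118.2   13.5   -6.7] [-117.6  -10.5   -7.2] [-116.2    1.    -1.3] [132 138 137]
198 263 290 [-121.5   13.4   -5.7] [-121.6  -10.7   -8.5] [-120.1    0.9   -2.2] [132 138 136]
202 263 290 [-125.6   13.4   -6.7] [-126.9  -10.9  -13.4] [-123.8    0.8   -2.3] [132 137 137]
206 263 290 [-129.3   13.3   -6.6] [-128.6  -10.9   -6.8] [-127.4    0.7   -1.8] [132 138 138]
210 262 290 [-133.    14.1   -6.3] [-132.2  -11.    -6.1] [-1.305e+02  6.000e-01 -1.000e-01] [131 137 136]
214 262 290 [-137.    14.1   -7. ] [-137.7  -11.3  -11.2] [-134.6    0.5   -1.2] [132 137 137]
218 264 288 [-140.1   12.2   -4.9] [-139.2   -9.4   -4.4] [-138.6    0.4   -1.8] [130 137 136]
222 275 286 [-142.7    2.1   -2.4] [-142.2   -7.7   -2. ] [-142.3    0.3   -1.7] [108 117 122]
15 [21.39915626  1.11255585  1.48729101]
45 [1.42451142 1.64575922 0.45820844]
125 [-57.58310354   1.18314192   0.6464045 ]
160 [-86.20283126   1.30217574   0.29585098]
```

```bash
cat >> h.py <<'E'
YAW=5.5; O=np.array([.63,.005,.18]); M=sframe(YAW)
def loc(x,y,z): return O+M@(np.array([x,y,z])/1000)
E
python3 - <<'E'
from h import *
Rt=toolR(5.5,-1,14); g=loc(-129,1.3,-20); t=g+Rt[:,2]*0.019; print(g,t)
rel(Rt,t-Rt[:,2]*.06); rel(Rt,t)
E
```

```text
[ 0.52584574 -0.0037229   0.10177922] [ 0.53042109 -0.00328235  0.0833436 ]
t 2.25 shift [-0.0043, 0.0019, 0.0991] turn [-0.4674, 0.0195, 0.0483] F [-0.3, 0.3, -1.2] q [0.93, -0.03, -0.91, 2.33, -0.25, 0.36, -1.22] w 0.0856
t 2.25 shift [-0.0039, 0.0164, 0.1573] turn [-0.4674, 0.0195, 0.0483] F [-0.3, 0.3, -1.2] q [0.93, -0.03, -0.91, 2.33, -0.25, 0.36, -1.22] w 0.0856
```

Request:
drive_tool:
  moves:
    - [[-0.004,0.002,0.099,-0.467,0.02,0.048,1],[-0.004,0.002,0.099,-0.467,0.02,0.048,1],[-0.004,0.002,0.099,-0.467,0.02,0.048,1],[-0.004,0.009,0.128,-0.467,0.02,0.048,1],[-0.004,0.016,0.157,-0.467,0.02,0.048,1],[-0.004,0.016,0.157,-0.467,0.02,0.048,1]]

```text
time_s: 3.0
tool_pos: [0.5284, -0.0056, 0.0813]
orientation: [-2.184, 1.991, -0.239]
wrist_force: [-0.1, -0.3, 0.0]
gripper_width: 0.0852
```

```bash
python3 look.py wrist w2; python3 - <<'E'
from h import *
Rt=toolR(5.5,-1,14); g=loc(-129,1.3,-20); t=g+Rt[:,2]*0.019
rel(Rt,t)
E
```

```text
3.0 [ 0.5284 -0.0056  0.0813] [ 0.45  0.48 -0.62  2.14  0.67  0.45 -2.15] [-0.1 -0.3  0. ] 0.08521099212939462
t 3.05 shift [-0.002, -0.0014, -0.0002] turn [0.0058, -0.0021, -0.0071] F [0.7, 0.9, -0.0] q [0.45, 0.48, -0.63, 2.14, 0.67, 0.45, -2.15] w 0.0854
```

View pics/w2.png

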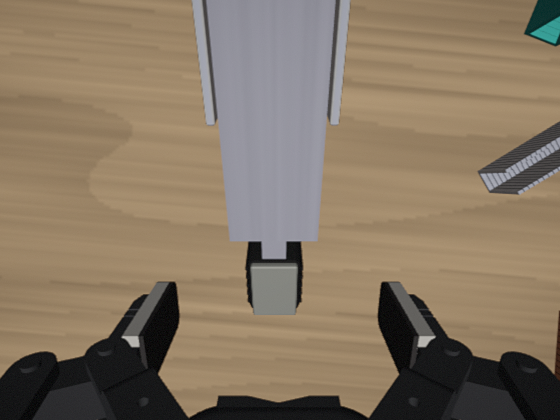

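Request:
drive_tool:
  moves:
    - [[-0.002,-0.001,0,0,0,0,-1],[-0.002,-0.001,0,0,0,0,-1],[-0.002,-0.001,0,0,0,0,-1],[-0.002,-0.001,0,0,0,0,-1],[-0.002,-0.001,0,0,0,0,-1],[-0.002,-0.001,0,0,0,0,-1]]
  squeeze: 60

```text
time_s: 3.8
tool_pos: [0.5312, -0.0034, 0.0845]
orientation: [-2.181, 1.989, -0.246]
wrist_force: [-4.7, -2.6, 10.9]
gripper_width: 0.0213
```

```bash
python3 look.py wrist w3; python3 - <<'E'
from h import *
s=get_state(); R0=R.from_rotvec(s["orientation"]).as_matrix()
ex=R0.T@M[:,0]; print("ex in tool",ex)
E
```

```text
3.8 [ 0.5312 -0.0034  0.0845] [ 0.44  0.47 -0.63  2.13  0.67  0.45 -2.16] [-4.7 -2.6 10.9] 0.02125776262545592
ex in tool [-0.00293464 -0.97028824 -0.24193414]
```

View pics/w3.png

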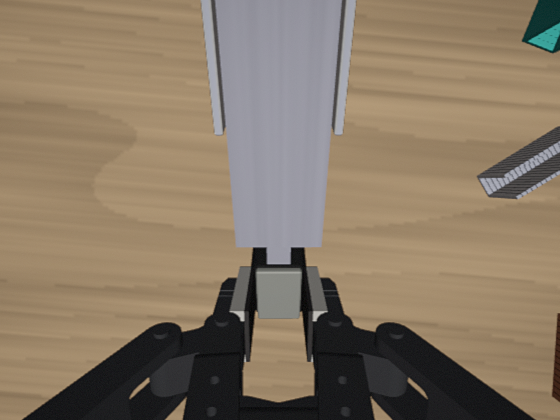

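Request:
drive_tool:
  moves:
    - [[0,0.01,0.002,0,0,0,-1],[0,0.019,0.005,0,0,0,-1],[0,0.029,0.007,0,0,0,-1],[0,0.039,0.01,0,0,0,-1],[0,0.049,0.012,0,0,0,-1],[0,0.058,0.0145,0,0,0,-1],[0,0.058,0.0145,0,0,0,-1]]

```text
time_s: 4.72
tool_pos: [0.4769, -0.0085, 0.0555]
orientation: [-2.183, 1.991, -0.244]
wrist_force: [-6.8, -3.6, 10.8]
gripper_width: 0.0211
```

```bash
python3 look.py wrist w4; python3 - <<'E'
from h import *
s=get_state(); R0=R.from_rotvec(s["orientation"]).as_matrix()
print("ex in tool",R0.T@M[:,0],"loc",(s["tool_pos"]-O)@M*1000)
E
```

```text
4.725 [ 0.4769 -0.0085  0.0555] [ 0.38  0.45 -0.53  2.27  0.78  0.31 -2.28] [-6.8 -3.6 10.8] 0.021081787268214955
ex in tool [-0.00277435 -0.96960714 -0.24465136] loc [-194.17521288    1.22304657  -37.73801776]
```

View pics/w4.png

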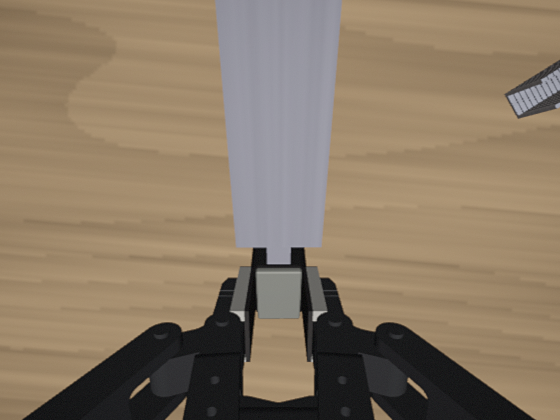

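Request:
drive_tool:
  moves:
    - [[0,0.005,0.001,0,0,0,-1],[0,0.01,0.0025,0,0,0,-1],[0,0.015,0.004,0,0,0,-1],[0,0.02,0.005,0,0,0,-1],[0,0.02,0.005,0,0,0,-1]]

```text
time_s: 5.4
tool_pos: [0.4595, -0.0102, 0.0462]
orientation: [-2.182, 1.99, -0.245]
wrist_force: [-6.1, -4.0, 12.5]
gripper_width: 0.0211
```

```bash
cat > st.py <<'E'
from h import *
s=get_state(); R0=R.from_rotvec(s["orientation"]).as_matrix()
print("t",s["time_s"],"q",s["joint_positions"].round(2).tolist(),"loc",((s["tool_pos"]-O)@M*1000).round(1),"Floc",(s["wrist_force"]@M).round(1),"tq",s["torque"].round(2),"w",round(s["gripper_width"],4),"ex in tool",(R0.T@M[:,0]).round(3))
E
python3 st.py
```

```text
t 5.4 q [0.34, 0.44, -0.48, 2.32, 0.84, 0.26, -2.35] loc [-214.     1.2  -37.8] Floc [ 0.1 -3.3 14.1] tq [-0.7   0.84 -0.09] w 0.0211 ex in tool [-0.003 -0.97  -0.243]
```

Request:
drive_tool:
  moves:
    - [[0,0.002,0,-0.15,0,0,-1],[0,0.004,0,-0.33,0,0,-1],[0,0.008,0.001,-0.33,0,0,-1],[0,0.013,0.002,-0.33,0,0,-1],[0,0.013,0.002,-0.33,0,0,-1]]

```text
time_s: 6.02
tool_pos: [0.4472, -0.0112, 0.0411]
orientation: [-2.281, 2.085, -0.074]
wrist_force: [-5.2, -3.5, 9.8]
gripper_width: 0.021
```

```bash
python3 st.py
```

```text
t 6.025 q [0.47, 0.53, -0.65, 2.2, 0.65, 0.53, -2.15] loc [-227.3    1.4  -36.5] Floc [-0.3 -3.  11.3] tq [-0.44  0.77 -0.69] w 0.021 ex in tool [-0.005 -0.913 -0.407]
```

Request:
drive_tool:
  moves:
    - [[0,0.002,0.001,0,0,0,-1],[0,0.005,0.002,0,0,0,-1],[0,0.007,0.003,0,0,0,-1],[0,0.007,0.003,0,0,0,-1]]

```text
time_s: 6.52
tool_pos: [0.441, -0.0118, 0.0377]
orientation: [-2.281, 2.085, -0.075]
wrist_force: [-5.0, -4.0, 11.0]
gripper_width: 0.0211
```

```bash
python3 st.py
```

```text
t 6.525 q [0.46, 0.53, -0.64, 2.21, 0.66, 0.51, -2.17] loc [-234.3    1.4  -36.5] Floc [ 0.4 -3.5 12.3] tq [-0.53  0.57 -0.69] w 0.0211 ex in tool [-0.005 -0.914 -0.406]
```

Request:
drive_tool:
  moves:
    - [[0,0.002,0.001,0,0,0,-1],[0,0.005,0.002,0,0,0,-1],[0,0.008,0.0035,0,0,0,-1],[0,0.008,0.0035,0,0,0,-1]]

```text
time_s: 7.02
tool_pos: [0.4404, -0.0119, 0.0369]
orientation: [-2.274, 2.078, -0.088]
wrist_force: [-0.4, -5.4, 37.1]
gripper_width: 0.0209
```

```bash
python3 st.py; python3 look.py wrist w5; python3 look.py scene s5;python3 look.py side d5
```

```text
t 7.025 q [0.46, 0.52, -0.63, 2.22, 0.68, 0.49, -2.18] loc [-235.2    1.4  -37. ] Floc [16.6 -5.3 33.2] tq [-0.83 -0.81 -0.76] w 0.0209 ex in tool [-0.005 -0.919 -0.395]
7.025 [ 0.4404 -0.0119  0.0369] [ 0.46  0.52 -0.63  2.22  0.68  0.49 -2.18] [-0.4 -5.4 37.1] 0.02090312777352877
7.075 [ 0.4404 -0.0119  0.0369] [ 0.46  0.52 -0.63  2.22  0.68  0.49 -2.18] [-0.7 -4.1 36.8] 0.02093769780637245
7.125 [ 0.4404 -0.0119  0.0369] [ 0.46  0.52 -0.63  2.22  0.68  0.49 -2.18] [ 0.  -4.9 37.8] 0.02065570322425872
```

View pics/w5.png

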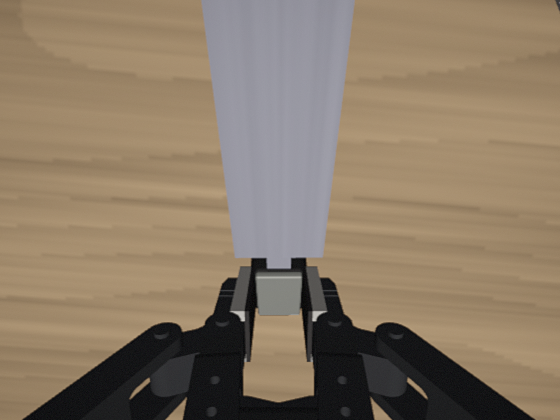

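View pics/d5.png

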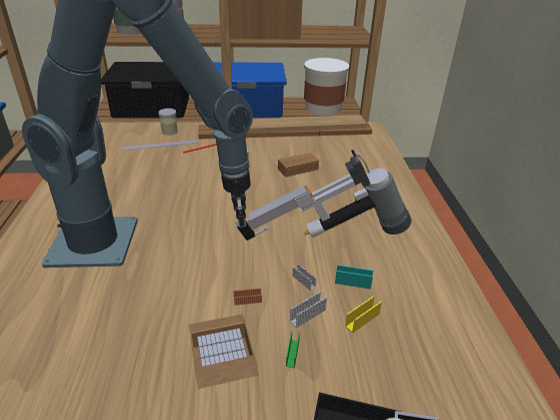

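Request:
drive_tool:
  moves:
    - [[0,-0.006,-0.003,0,0,0,-1],[0,-0.006,-0.003,0,0,0,1],[0,-0.006,-0.003,0,0,0,1],[0,-0.006,-0.003,0,0,0,1],[0,-0.006,-0.003,0,0,0,1],[0,0.005,-0.05,0,0,0,1],[0,0.005,-0.1,0,0,0,1],[0,0.005,-0.15,0,0,0,1]]

```text
time_s: 8.18
tool_pos: [0.4177, -0.0124, 0.1838]
orientation: [-2.283, 2.079, -0.072]
wrist_force: [0.4, -1.4, -0.2]
gripper_width: 0.0852
```

```bash
python3 st.py; python3 - <<'E'
from h import *
t=loc(60,1.3,60); print(t)
rel(toolR(5.5,-1,28),t)
E
```

```text
t 8.175 q [0.79, 0.23, -0.95, 2.15, 0.26, 0.8, -1.79] loc [-186.3    3.   103.3] Floc [ 0.2 -1.4 -0.3] tq [-0.05  0.05  0.01] w 0.0852 ex in tool [-0.002 -0.914 -0.406]
[0.65456975 0.00867181 0.26114515]
t 8.18 shift [0.0011, -0.2426, -0.0604] turn [0.7987, 0.0004, -0.0048] F [0.4, -1.4, -0.2] q [0.79, 0.23, -0.95, 2.15, 0.26, 0.8, -1.79] w 0.0852
```

Request:
drive_tool:
  moves:
    - [[0,-0.06,-0.06,0.2,0,0,1],[0,-0.12,-0.09,0.4,0,0,1],[0,-0.18,-0.09,0.6,0,0,1],[0,-0.23,-0.09,0.8,0,0,1],[0,-0.23,-0.09,0.8,0,0,1],[0,-0.23,-0.09,0.8,0,0,1]]

```text
time_s: 8.93
tool_pos: [0.6398, 0.0085, 0.2882]
orientation: [-2.028, 1.847, -0.459]
wrist_force: [-1.3, -0.1, -0.0]
gripper_width: 0.0852
```

```bash
python3 st.py; python3 look.py wrist w6
```

```text
t 8.925 q [0.68, 0.28, -0.89, 1.91, 0.43, 0.59, -1.92] loc [59.7  2.5 90.8] Floc [-1.2  0.   0.6] tq [-0.03  0.53 -0.01] w 0.0852 ex in tool [-0.002 -1.    -0.   ]
8.925 [0.6398 0.0085 0.2882] [ 0.68  0.28 -0.89  1.91  0.43  0.59 -1.92] [-1.3 -0.1 -0. ] 0.08521648582893376
```

View pics/w6.png

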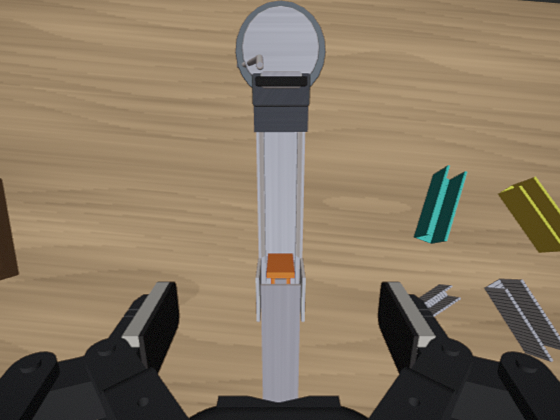

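```bash
python3 - <<'E'
from h import *
img,d,c=load("w6"); P=cloud("wrist",d,c); L=(P-O)@M*1000
for v in list(range(70,140,6))+list(range(140,300,10)):
    print(v,"c281",L[v,281].round(1),img[v,281], end=" | ")
    row=L[v]; ok=(abs(row[:,1]-1.3)<30)&(row[:,2]>-70)
    u=np.where(ok)[0]; print(u.min(),u.max(),row[u.min()].round(1),row[u.max()].round(1))
for v in (150,180,210,240):
    print(v,[(u,L[v,u,1].round(1),L[v,u,2].round(0),int(img[v,u,1])) for u in range(252,312,2)])
E
```

```text
70 c281 [161.6   0.4 -70. ] [180 170 168] | 125 540 [142.9   3.1 264.8] [142.9   3.1 264.8]
76 c281 [152.4   1.2  34.7] [81 74 73] | 252 472 [153.4  20.6  10.7] [142.9   3.1 264.8]
82 c281 [148.9   1.2  35.8] [29 31 30] | 252 430 [149.6  20.8   9.9] [142.9   3.1 264.8]
88 c281 [145.7   1.1  14.1] [69 66 68] | 252 310 [145.8  20.9  10.1] [145.7 -18.7  10.9]
94 c281 [142.9   3.1 264.8] [75 68 66] | 199 309 [142.9   3.1 264.8] [141.8 -18.1  11.5]
100 c281 [137.9   1.   10.7] [76 67 65] | 102 309 [142.9   3.1 264.8] [137.9 -18.2  11.8]
106 c281 [133.9   1.   10.4] [36 34 37] | 3 496 [142.9   3.1 264.8] [142.9   3.1 264.8]
112 c281 [129.5   1.    2.1] [74 67 66] | 87 456 [142.9   3.1 264.8] [142.9   3.1 264.8]
118 c281 [125.3   1.    2.4] [76 68 66] | 81 308 [142.9   3.1 264.8] [125.3 -18.5   2.9]
124 c281 [121.1   1.    2.3] [77 69 66] | 254 308 [121.2  20.6   2.6] [121.  -18.7   2.2]
130 c281 [116.8   1.    2.1] [71 65 61] | 91 537 [142.9   3.1 264.8] [142.9   3.1 264.8]
136 c281 [106.4   0.5 -50.3] [179 169 167] | 257 497 [108.2  20.8 -35.4] [142.9   3.1 264.8]
140 c281 [102.9   0.5 -5
[... 6704 characters left out ...]
 (284, np.float64(-2.5), np.float64(-52.0), 172), (286, np.float64(-4.4), np.float64(-52.0), 174), (288, np.float64(-6.4), np.float64(-51.0), 171), (290, np.float64(-8.4), np.float64(-52.0), 173), (292, np.float64(-10.3), np.float64(-52.0), 174), (294, np.float64(-12.3), np.float64(-52.0), 168), (296, np.float64(-13.6), np.float64(-40.0), 144), (298, np.float64(-15.4), np.float64(-38.0), 146), (300, np.float64(-17.0), np.float64(-35.0), 163), (302, np.float64(-19.0), np.float64(-37.0), 154), (304, np.float64(-32.1), np.float64(-178.0), 132), (306, np.float64(-35.0), np.float64(-180.0), 136), (308, np.float64(-37.6), np.float64(-178.0), 136), (310, np.float64(-40.2), np.float64(-177.0), 136)]
```

```bash
python3 - <<'E'
from h import *
rel(toolR(33.8,-1,0),[.600,-.306,.2])
for n,pts in {"scene":{"small":(230,208),"copper":(249,169),"green":(190,160),"teal":(195,233),"yellow":(165,208)},"side":{"small":(303,277),"copper":(248,297),"green":(292,350),"teal":(354,276),"yellow":(363,315)}}.items():
    d=np.load(f"pics/{n}0.npy"); P=cloud(n,d)
    for k,(u,v) in pts.items(): print(n,k,P[v,u].round(3))
E
```

```text
t 8.97 shift [0.3092, 0.1019, 0.0456] turn [-0.9135, -0.2308, -0.9294] F [-0.2, 0.3, 0.2] q [0.69, 0.28, -0.89, 1.91, 0.43, 0.59, -1.92] w 0.0853
scene small [ 0.61  -0.179  0.027]
scene copper [ 0.451 -0.254  0.   ]
scene green [ 0.55  -0.421  0.002]
scene teal [ 0.739 -0.185  0.041]
scene yellow [ 0.74  -0.307  0.047]
side small [ 0.598 -0.198  0.029]
side copper [ 0.454 -0.26   0.024]
side green [ 0.553 -0.408  0.003]
side teal [ 0.731 -0.21   0.039]
side yellow [ 0.725 -0.346  0.043]
```

Request:
drive_tool:
  moves:
    - [[0.31,0.102,0.045,-0.91,-0.23,-0.93,0.5],[0.31,0.102,0.045,-0.91,-0.23,-0.93,0.5],[0.31,0.102,0.045,-0.91,-0.23,-0.93,0.5],[0.31,0.102,0.045,-0.91,-0.23,-0.93,0.5],[0.31,0.102,0.045,-0.91,-0.23,-0.93,0.5],[0.31,0.102,0.045,-0.91,-0.23,-0.93,0.5],[0.31,0.102,0.045,-0.91,-0.23,-0.93,0.5],[0.31,0.102,0.045,-0.91,-0.23,-0.93,0.5]]

```text
time_s: 9.98
tool_pos: [0.6013, -0.3042, 0.2021]
orientation: [-2.77, 1.474, -0.006]
wrist_force: [-0.7, 1.0, -0.1]
gripper_width: 0.0642
```

```bash
python3 st.py; python3 look.py wrist w7;  python3 - <<'E'
from h import *
rel(toolR(33.8,-1,0),[.600,-.306,.2])
E
```

```text
t 9.975 q [0.92, 0.72, -0.85, 1.43, 0.55, 1.23, -0.96] loc [ -41.  -305.    46.8] Floc [-0.5  1.   0.2] tq [ 0.05 -0.02 -0.01] w 0.0642 ex in tool [ 0.422 -0.779 -0.465]
9.975 [ 0.6013 -0.3042  0.2021] [ 0.92  0.72 -0.85  1.43  0.55  1.23 -0.96] [-0.7  1.  -0.1] 0.06421752259512006
t 10.03 shift [0.0008, 0.0024, 0.0022] turn [-0.0095, -0.0038, 0.0064] F [0.5, 0.7, 0.8] q [0.92, 0.72, -0.85, 1.43, 0.55, 1.23, -0.96] w 0.0641
```

View pics/w7.png

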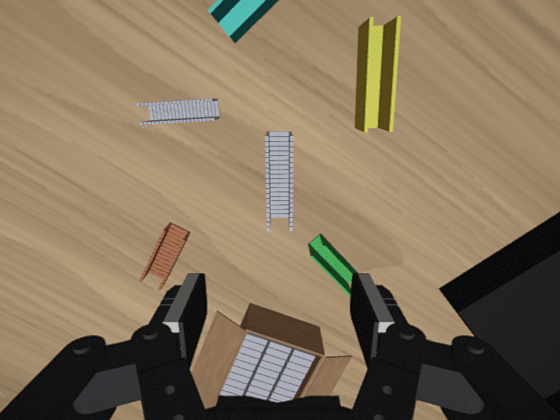

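```bash
cat > strip.py <<'E'
from h import *
import sys
img,d,c=load(sys.argv[1]); P=cloud("wrist",d,c)
x0,y0=.601,-.306
m=(np.hypot(P[...,0]-x0,P[...,1]-y0)<.065)&(P[...,2]>.036)&(P[...,2]<.055)&(d>0)
n,lab,st,_=cv2.connectedComponentsWithStats(cv2.dilate(m.astype(np.uint8),np.ones((3,3))))
print(st[1:].tolist())
q=P[m]; r=cv2.minAreaRect((q[:,:2]*1000).astype(np.float32)); print(m.sum(),r,np.percentile(q[:,2],[5,50,95]))
print("bench",np.median(P[(abs(P[...,2])<.02)][:,2]))
# pixels of top
bp=cv2.boxPoints(r)/1000; print(bp.round(4).tolist()); print(proj("wrist",np.c_[bp,np.full(4,.045)],c).round(1).tolist())
# legs: split across
a=np.radians(33.8); 
for _ in range(3):
    ax=np.array([np.cos(a),np.sin(a)]); ay=np.array([-ax[1],ax[0]])
    l=(q[:,:2]-[x0,y0])@np.stack([ax,ay],1)*1000
    mid=(np.percentile(l[:,1],3)+np.percentile(l[:,1],97))/2
    s=[]
    for sg in (-1,1):
        k=(l[:,1]-mid)*sg>4; f=np.polyfit(l[k,0],l[k,1],1); s.append((f[0],f[1],k.sum()))
    a+=np.arctan(np.mean([t[0] for t in s]))
    print("yaw",np.degrees(a),s,"x",np.percentile(l[:,0],[.5,99.5]),"y",np.percentile(l[:,1],[1,99]))
E
python3 strip.py w7
```

```text
[[265, 134, 7, 98, 532], [289, 134, 6, 98, 526]]
632 ((601.0138549804688, -305.23297119140625), (94.81803894042969, 26.0989990234375), 33.702598571777344) [0.04348393 0.04513431 0.046379  ]
bench 0.00026244600141253627
[[0.5543000102043152, -0.3206999897956848], [0.5687999725341797, -0.3424000144004822], [0.6477000117301941, -0.2897999882698059], [0.6331999897956848, -0.26809999346733093]]
[[266.3, 230.5], [292.0, 230.6], [293.8, 135.4], [265.7, 135.3]]
yaw 34.30512237128952 [(np.float64(0.00878295369047114), np.float64(-10.731015352457487), np.int64(313)), (np.float64(0.008849600137492667), np.float64(12.034783366718894), np.int64(319))] x [-46.67125414  47.62195649] y [-12.25534671  13.60991913]
yaw 34.30567269714813 [(np.float64(-2.4099316584844648e-05), np.float64(-10.730645924719674), np.int64(313)), (np.float64(4.330931296878893e-05), np.float64(12.034289432996223), np.int64(319))] x [-46.67119167  47.66154783] y [-12.30556408  13.54489543]
yaw 34.30567329670715 [(np.float64(-3.3694268497904065e-05), np.float64(-10.7306459761122), np.int64(313)), (np.float64(3.371519705553331e-05), np.float64(12.034289403798489), np.int64(319))] x [-46.67108295  47.66163943] y [-12.30589725  13.54482401]
```

```bash
python3 - <<'E'
from h import *
rel(toolR(34.1,-1,0),[.601,-.3052,.021])
E
```

```text
t 10.03 shift [0.0003, 0.002, 0.1812] turn [-0.0095, -0.0038, -0.0036] F [0.5, 0.7, 0.8] q [0.92, 0.72, -0.85, 1.43, 0.55, 1.23, -0.96] w 0.0641
```

Request:
drive_tool:
  moves:
    - [[0,0.002,0.06,-0.009,-0.004,-0.004,0.5],[0,0.002,0.11,-0.009,-0.004,-0.004,0.5],[0,0.002,0.15,-0.009,-0.004,-0.004,0.5],[0,0.002,0.18,-0.009,-0.004,-0.004,0.5],[0,0.002,0.18,-0.009,-0.004,-0.004,0.5],[0,0.002,0.18,-0.009,-0.004,-0.004,0.5]]

```text
time_s: 10.78
tool_pos: [0.6013, -0.3072, 0.0229]
orientation: [2.773, -1.475, 0.002]
wrist_force: [-0.2, -0.2, 0.6]
gripper_width: 0.0638
```

```bash
python3 look.py wrist w8;  python3 - <<'E'
from h import *
rel(toolR(34.1,-1,0),[.601,-.3052,.021])
E
```

```text
10.775 [ 0.6013 -0.3072  0.0229] [ 0.87  0.92 -0.73  1.54  0.7   0.96 -1.06] [-0.2 -0.2  0.6] 0.06380352303787616
t 10.82 shift [-0.0023, -0.001, 0.0022] turn [-0.0013, -0.004, -0.0048] F [0.0, 0.1, 0.4] q [0.87, 0.92, -0.73, 1.53, 0.71, 0.96, -1.06] w 0.0644
```

View pics/w8.png

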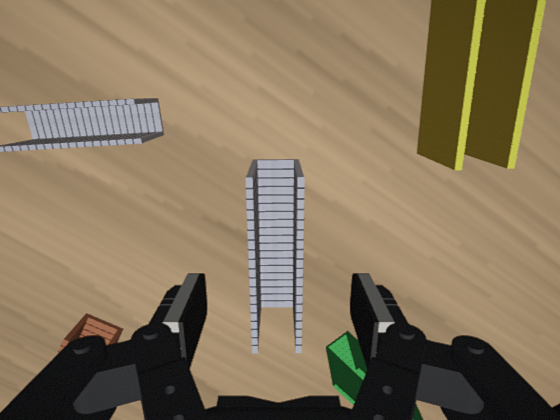

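```bash
python3 strip.py w8
```

```text
[[245, 171, 15, 183, 1805], [294, 171, 12, 183, 1740]]
2708 ((600.6726684570312, -305.2674560546875), (95.85871887207031, 26.423261642456055), 34.39650344848633) [0.03880412 0.04504268 0.04606205]
bench 0.00024205832226351087
[[0.5536999702453613, -0.321399986743927], [0.5685999989509583, -0.3431999981403351], [0.6477000117301941, -0.2890999913215637], [0.6327999830245972, -0.267300009727478]]
[[251.8, 353.3], [301.6, 353.0], [304.8, 175.8], [245.0, 176.3]]
yaw 34.36195778406121 [(np.float64(0.009288418132465065), np.float64(-10.494478321189646), np.int64(1323)), (np.float64(0.01032823807174054), np.float64(12.035500019511652), np.int64(1385))] x [-46.66568363  47.92969001] y [-12.31961884  14.00989102]
yaw 34.36267561205639 [(np.float64(-0.0005077037704821285), np.float64(-10.494091373655872), np.int64(1323)), (np.float64(0.0005327606944413982), np.float64(12.03478983085038), np.int64(1385))] x [-46.58192685  47.90208055] y [-12.16167356  13.7838014 ]
yaw 34.36267652895838 [(np.float64(-0.000520216704857064), np.float64(-10.49409152337207), np.int64(1323)), (np.float64(0.0005202487107743506), np.float64(12.034789662131027), np.int64(1385))] x [-46.58178371  47.90194813] y [-12.1621648   13.78429406]
```

Request:
drive_tool:
  moves:
    - [[-0.002,-0.001,0.001,0,0,-0.01,0.5],[-0.002,-0.001,0.001,0,0,-0.01,-0.2],[-0.002,-0.001,0.001,0,0,-0.01,-0.6],[-0.002,-0.001,0.001,0,0,-0.01,-1],[-0.002,-0.001,0.001,0,0,-0.01,-1],[-0.002,-0.001,0.001,0,0,-0.01,-1]]
  squeeze: 50

```text
time_s: 11.58
tool_pos: [0.5994, -0.3059, 0.0199]
orientation: [2.775, -1.469, -0.002]
wrist_force: [1.4, 0.0, -0.3]
gripper_width: -0.0003
```

```bash
python3 st.py; python3 look.py wrist w9
```

```text
t 11.575 q [0.86, 0.92, -0.73, 1.54, 0.71, 0.96, -1.06] loc [-128.4 -306.5 -113.1] Floc [ 1.1 -0.1 -1. ] tq [-0.01 -0.03  0.05] w -0.0003 ex in tool [ 0.424 -0.774 -0.471]
11.575 [ 0.5994 -0.3059  0.0199] [ 0.86  0.92 -0.73  1.54  0.71  0.96 -1.06] [ 1.4  0.  -0.3] -0.00027305862020185066
```

View pics/w9.png

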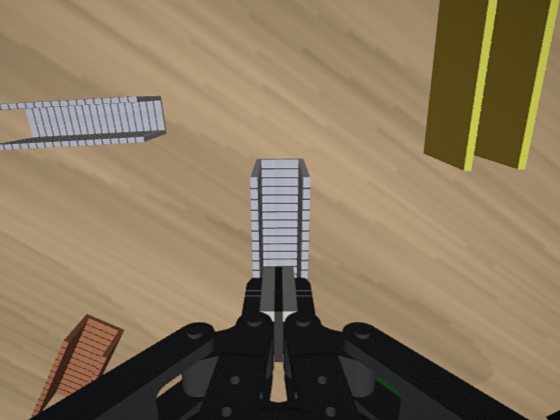

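```bash
python3 look.py side d9; python3 look.py scene s9; python3 - <<'E'
import cv2
a=cv2.imread("pics/d9.png")[230:380,200:400]; cv2.imwrite("pics/d9c.png",cv2.resize(a,(800,600),interpolation=cv2.INTER_CUBIC))
a=cv2.imread("pics/s9.png")[140:240,140:290]; cv2.imwrite("pics/s9c.png",cv2.resize(a,(800,533),interpolation=cv2.INTER_CUBIC))
E
```

```text
11.625 [ 0.5994 -0.3059  0.0199] [ 0.86  0.92 -0.73  1.54  0.71  0.96 -1.06] [-0.7  0.4 -0.1] 0.00012176004513896442
11.675 [ 0.5994 -0.3058  0.0199] [ 0.86  0.92 -0.73  1.54  0.71  0.96 -1.06] [ 0.3 -0.4 -0.7] 1.3706484329683522e-05
```

View pics/d9c.png

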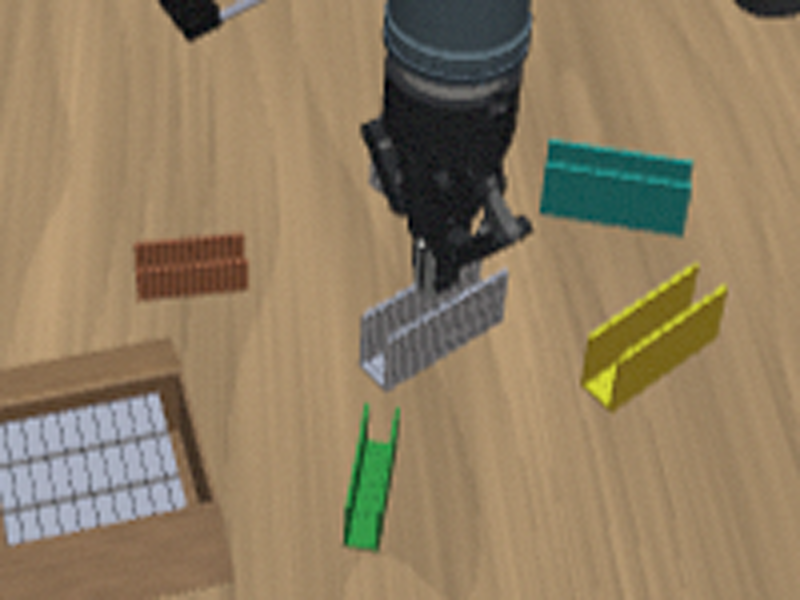

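View pics/s9c.png

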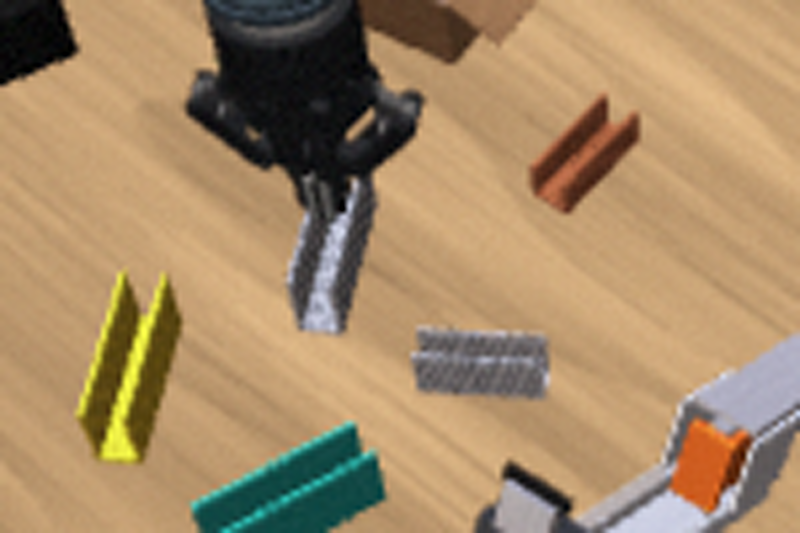

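```bash
python3 - <<'E'
from h import *
for tag in ("w8","w9"):
    img,d,c=load(tag); P=cloud("wrist",d,c)
    T=c["world_from_camera"]
    # tool frame from camera: use known tool_from_cam
    Tc=np.array([[1,0,0,-7.9e-4],[0,.946086,.323916,-.083278],[0,-.323916,.946086,-.173952],[0,0,0,1]])
    H,W=d.shape; f=210/np.tan(np.radians(c["fov_y"])/2); v,u=np.mgrid[0:H,0:W]
    C=np.stack([(u-c["cx"])/f*d,(v-c["cy"])/f*d,d],-1); t=(C@Tc[:3,:3].T+Tc[:3,3])*1000
    for (uu,vv) in ([(200,278),(190,278),(185,300),(203,300),(165,325),(180,325),(352,278),(370,278),(355,300)] if tag=="w8" else [(270,270),(288,270),(270,290),(278,300),(265,285),(278,340),(278,318),(257,292),(300,290),(258,200),(303,200)]):
        print(tag,uu,vv,t[vv,uu].round(1),img[vv,uu])
    k=(t[...,2]<70)&(t[...,2]>-40)&(abs(t[...,1])<25)&(d>0)&(d<.22)
    print("finger pts",k.sum(),np.percentile(t[k],[1,5,50,95,99],axis=0).round(1).tolist())
E
```

```text
w8 200 278 [-33.2 -10.4 -45. ] [14 18 17]
w8 190 278 [-37.2 -10.7 -45.4] [77 80 80]
w8 185 300 [-35.  -11.1 -62.4] [77 81 81]
w8 203 300 [-32.6  -0.2 -45.4] [10 12 10]
w8 165 325 [-37.3 -12.2 -78.5] [28 29 29]
w8 180 325 [-33.9  -9.1 -74.2] [55 56 58]
w8 352 278 [ 31.4  -6.9 -38.7] [23 35 41]
w8 370 278 [ 37.1 -10.9 -45.7] [76 78 78]
w8 355 300 [ 31.5  -0.7 -46.2] [17 15 16]
finger pts 40210 [[-166.2, -24.5, -22.6], [-152.4, -22.9, 18.0], [-1.5, -2.5, 22.7], [151.9, 19.2, 23.8], [166.2, 22.4, 24.2]]
w9 270 270 [ -4.3 -11.3 -39.7] [79 81 84]
w9 288 270 [  3.5 -10.7 -38.6] [79 80 82]
w9 270 290 [ -4.  -10.5 -54.5] [77 79 81]
w9 278 300 [ -0.8 -11.  -62.1] [22 20 19]
w9 265 285 [ -6.  -10.8 -51.1] [77 79 81]
w9 278 340 [ -0.8   1.7 -68.4] [61 62 65]
w9 278 318 [ -0.8  -7.6 -68.3] [58 59 62]
w9 257 292 [ -9.3  -6.8 -49.8] [21 19 18]
w9 300 290 [  8.2  -6.7 -48.3] [71 69 68]
w9 258 200 [ -9.9 -37.3 -22.2] [77 75 77]
w9 303 200 [ 10.2 -38.3 -25.5] [175 164 163]
finger pts 42265 [[-164.7, -24.5, -25.6], [-151.0, -22.7, 16.3], [0.3, -1.7, 19.6], [151.0, 22.1, 20.7], [164.6, 24.4, 21.1]]
```

```bash
python3 - <<'E'
from h import *
Tc=np.array([[1,0,0,-7.9e-4],[0,.946086,.323916,-.083278],[0,-.323916,.946086,-.173952],[0,0,0,1]])
img,d,c=load("w9"); c2=dict(c); c2["world_from_camera"]=Tc
for z in (0,-.01,-.019,-.03,-.037,-.05): print(z,proj("wrist",[[0,-.011,z],[0,0,z]],c2).round(0).tolist())
for v in range(255,275): print(v,d[v,265].round(4),d[v,270].round(4),d[v,278].round(4),d[v,290].round(4),img[v,270])
cv2.imwrite("pics/w9c.png",cv2.resize(img[150:360,200:360],(600,788))[:600])
E
```

```text
0 [[280.0, 235.0], [280.0, 254.0]]
-0.01 [[280.0, 243.0], [280.0, 262.0]]
-0.019 [[280.0, 250.0], [280.0, 270.0]]
-0.03 [[280.0, 260.0], [280.0, 282.0]]
-0.037 [[280.0, 268.0], [280.0, 290.0]]
-0.05 [[280.0, 283.0], [280.0, 307.0]]
255 0.2103 0.2115 0.21 0.2104 [187 177 175]
256 0.2104 0.2111 0.2107 0.211 [188 178 176]
257 0.2115 0.2111 0.2104 0.21 [189 179 176]
258 0.2099 0.2105 0.211 0.209 [145 135 132]
259 0.2101 0.2094 0.2127 0.2109 [126 115 113]
260 0.211 0.2115 0.2114 0.2115 [183 173 170]
261 0.2119 0.211 0.212 0.2103 [188 177 175]
262 0.2119 0.2112 0.2113 0.2123 [187 176 174]
263 0.2131 0.2113 0.2117 0.2124 [186 176 174]
264 0.2131 0.2118 0.2138 0.2112 [189 179 177]
265 0.2128 0.2117 0.2118 0.2114 [193 182 179]
266 0.1561 0.1554 0.1568 0.1555 [109 102 100]
267 0.1542 0.153 0.1538 0.1529 [72 74 75]
268 0.1527 0.1531 0.1539 0.1541 [74 77 79]
269 0.1523 0.1513 0.1518 0.1528 [78 80 80]
270 0.1516 0.1503 0.1527 0.1514 [79 81 84]
271 0.1511 0.1506 0.1512 0.1502 [78 79 81]
272 0.1488 0.1494 0.1487 0.1502 [78 81 82]
273 0.148 0.1486 0.149 0.1486 [79 80 81]
274 0.1479 0.1481 0.1478 0.1477 [77 80 81]
```

View pics/w9c.png

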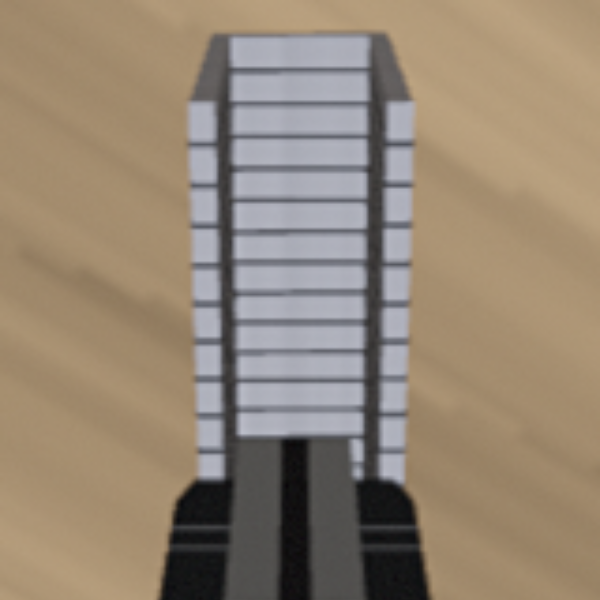

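```bash
python3 - <<'E'
from h import *
for tag,n,us,vs in (("s9","scene",range(196,210,2),range(168,190,2)),("d9","side",range(300,320,3),range(284,310,2))):
    img,d,c=load(tag); P=cloud(n,d,c)
    print(tag, proj(n,[[.5994,-.3059,.02],[.5994,-.3059,.056]],c).round(1).tolist())
    for v in vs: print(v,[(u,*(P[v,u]*1000).round(0).astype(int).tolist(),int(img[v,u].mean())) for u in us])
img,d,c=load("w3"); print("w3 depth grip",d[290,278],"finger",d[270,240],d[300,240],d[270,315],"plate",d[230,278])
E
```

```text
s9 [[202.6, 184.5], [201.0, 177.1]]
168 [(196, 612, -302, 113, 15), (198, 611, -293, 119, 20), (200, 609, -287, 122, 20), (202, 605, -283, 121, 19), (204, 593, -290, 105, 45), (206, 591, -283, 109, 41), (208, 591, -275, 115, 28)]
170 [(196, 613, -302, 104, 13), (198, 605, -305, 95, 12), (200, 606, -293, 105, 14), (202, 601, -290, 103, 15), (204, 597, -286, 102, 24), (206, 596, -278, 108, 20), (208, 593, -272, 110, 16)]
172 [(196, 614, -303, 96, 21), (198, 608, -302, 90, 64), (200, 606, -295, 95, 24), (202, 603, -289, 97, 19), (204, 598, -288, 93, 18), (206, 598, -277, 102, 19), (208, 594, -274, 100, 16)]
174 [(196, 610, -312, 76, 38), (198, 612, -299, 88, 61), (200, 607, -296, 86, 75), (202, 601, -294, 82, 20), (204, 596, -292, 79, 20), (206, 576, -311, 44, 184), (208, 566, -314, 33, 47)]
176 [(196, 612, -311, 68, 28), (198, 611, -302, 76, 79), (200, 607, -298, 74, 82), (202, 601, -297, 71, 27), (204, 599, -290, 74, 42), (206, 581, -306, 44, 135), (208, 569, -313, 27, 63)]
178 [(196, 615, -309, 64, 76), (198, 611, -305, 64, 85), (200, 607, -300, 63, 52), (202, 602, -298, 60, 42), (20
[... 2911 characters left out ...]
621, -279, 19, 92), (318, 623, -303, 46, 168)]
304 [(300, 579, -306, 44, 115), (303, 587, -303, 39, 91), (306, 595, -297, 33, 90), (309, 603, -293, 29, 95), (312, 613, -284, 19, 106), (315, 615, -309, 45, 163), (318, 623, -306, 42, 91)]
306 [(300, 580, -306, 36, 90), (303, 587, -302, 32, 91), (306, 596, -297, 27, 101), (309, 605, -288, 16, 93), (312, 607, -316, 46, 136), (315, 615, -312, 41, 104), (318, 624, -305, 34, 106)]
308 [(300, 580, -304, 28, 90), (303, 588, -302, 25, 87), (306, 596, -295, 17, 121), (309, 599, -321, 45, 133), (312, 608, -315, 38, 107), (315, 616, -310, 32, 107), (318, 625, -303, 25, 98)]
w3 depth grip 0.15832071 finger 0.15168524 0.12965967 0.15056169 plate 0.13529994
```

Request:
drive_tool:
  moves:
    - [[0,0,-0.01,0,0,0,0.5],[0,0,-0.01,0,0,0,0.5],[0,0,-0.01,0,0,0,0.5],[0,0,-0.01,0,0,0,0.5],[0,0,-0.01,0,0,0,0.5]]

```text
time_s: 12.35
tool_pos: [0.5993, -0.3058, 0.0297]
orientation: [2.775, -1.469, -0.002]
wrist_force: [0.5, 0.0, -0.7]
gripper_width: 0.0638
```

```bash
python3 look.py wrist w10; python3 strip.py w10;  python3 - <<'E'
from h import *
rel(toolR(34.3,-1,0),[.601,-.3052,-.019])
E
```

```text
12.35 [ 0.5993 -0.3058  0.0297] [ 0.87  0.91 -0.74  1.54  0.7   0.97 -1.06] [ 0.5  0.  -0.7] 0.06378902551259208
[[251, 167, 13, 177, 1638], [297, 167, 13, 177, 1666]]
2504 ((600.8194580078125, -305.21600341796875), (95.37921905517578, 26.33141326904297), 34.39127731323242) [0.0387562  0.04507261 0.04609633]
bench 0.00024496764170121865
[[0.5540000200271606, -0.3212999999523163], [0.5688999891281128, -0.34299999475479126], [0.647599995136261, -0.2890999913215637], [0.6327000260353088, -0.26739999651908875]]
[[256.5, 342.6], [304.6, 342.5], [309.0, 171.1], [251.7, 171.2]]
yaw 34.3680557741101 [(np.float64(0.009743651849699227), np.float64(-10.466463330185542), np.int64(1268)), (np.float64(0.010085885063585551), np.float64(12.075908089889404), np.int64(1236))] x [-46.63093876  47.90346731] y [-12.32007036  13.94666762]
yaw 34.36877119133996 [(np.float64(-0.00015860871262296096), np.float64(-10.466035267543978), np.int64(1268)), (np.float64(0.00018358148499756882), np.float64(12.075226307133418), np.int64(1236))] x [-46.58133153  47.89588319] y [-12.1722835   13.75594219]
yaw 34.368772092316604 [(np.float64(-0.0001710793678432697), np.float64(-10.466035375459784), np.int64(1268)), (np.float64(0.00017111081786091946), np.float64(12.075226195013673), np.int64(1236))] x [-46.58131474  47.89604897] y [-12.17228186  13.75628649]
t 12.4 shift [0.0004, -0.0018, 0.0487] turn [0.0029, 0.0009, -0.0032] F [-0.3, -0.2, -0.4] q [0.87, 0.91, -0.74, 1.54, 0.7, 0.97, -1.06] w 0.0638
```

View pics/w10.png

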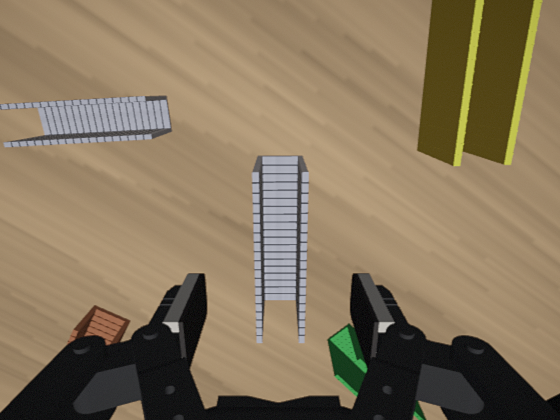

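Request:
drive_tool:
  moves:
    - [[0,-0.002,0.02,0,0,0,0.5],[0,-0.002,0.035,0,0,0,0.5],[0,-0.002,0.048,0,0,0,0.5],[0,-0.002,0.048,0,0,0,0.5],[0,-0.002,0.048,0,0,0,0.5]]

```text
time_s: 13.02
tool_pos: [0.6014, -0.3048, -0.0179]
orientation: [2.776, -1.47, -0.001]
wrist_force: [0.1, -0.7, 0.4]
gripper_width: 0.0641
```

```bash
python3 look.py wrist w11; python3 - <<'E'
from h import *
rel(toolR(34.3,-1,0),[.601,-.3052,-.019])
E
```

```text
13.025 [ 0.6014 -0.3048 -0.0179] [ 0.85  0.97 -0.7   1.54  0.74  0.91 -1.09] [ 0.1 -0.7  0.4] 0.06411970305864671
t 13.07 shift [-0.0, 0.0006, 0.0014] turn [0.0014, -0.0009, -0.0032] F [-0.1, -0.7, -0.5] q [0.85, 0.97, -0.7, 1.54, 0.74, 0.91, -1.09] w 0.064
```

View pics/w11.png

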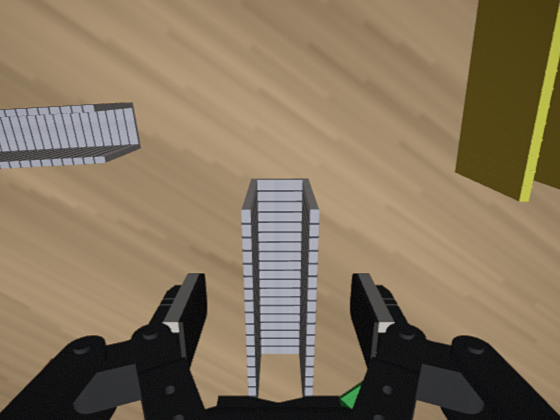

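Tool z reads −18 mm with no contact. This agrees with the cameras, which put the real fingertips about 37 mm behind the reported TCP. Closing now.

Request:
drive_tool:
  moves:
    - [[0,0,0.001,0,0,0,0],[0,0,0.001,0,0,0,-0.3],[0,0,0.001,0,0,0,-0.6],[0,0,0.001,0,0,0,-1],[0,0,0.001,0,0,0,-1],[0,0,0.001,0,0,0,-1]]
  squeeze: 50

```text
time_s: 13.82
tool_pos: [0.6013, -0.3049, -0.0187]
orientation: [2.775, -1.47, -0.001]
wrist_force: [-1.0, 0.1, 5.8]
gripper_width: 0.0252
```

```bash
python3 st.py; python3 look.py wrist w12
```

```text
t 13.825 q [0.84, 0.97, -0.7, 1.54, 0.74, 0.91, -1.09] loc [-144.7 -305.7 -148.1] Floc [1.9 0.2 5.5] tq [0.06 0.18 0.03] w 0.0252 ex in tool [ 0.424 -0.774 -0.47 ]
13.825 [ 0.6013 -0.3049 -0.0187] [ 0.84  0.97 -0.7   1.54  0.74  0.91 -1.09] [-1.   0.1  5.8] 0.025173404275747917
```

View pics/w12.png

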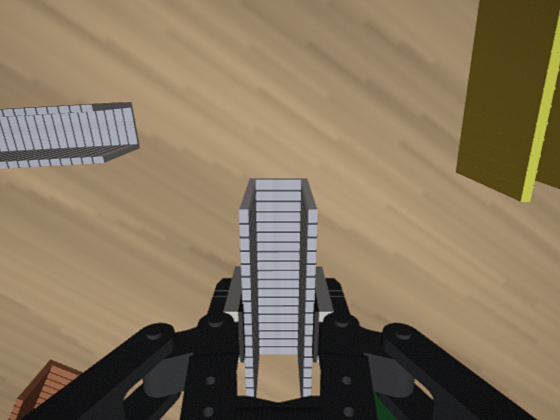

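```bash
python3 - <<'E'
from h import *
rel(toolR(34.3,-1,0),[.601,-.3052,.20])
E
```

```text
t 13.88 shift [0.0002, 0.0007, -0.2187] turn [0.0022, -0.0004, -0.0032] F [-2.3, 0.2, 6.4] q [0.84, 0.97, -0.7, 1.54, 0.74, 0.91, -1.09] w 0.025
```

Request:
drive_tool:
  moves:
    - [[0,0,-0.02,0,0,0,-1],[0,0,-0.06,0,0,0,-1],[0,0,-0.12,0,0,0,-1],[0,0,-0.18,0,0,0,-1],[0,0,-0.23,0,0,0,-1],[0,0,-0.25,0,0,0,-1],[0,0,-0.25,0,0,0,-1]]

```text
time_s: 14.75
tool_pos: [0.6016, -0.3047, 0.2316]
orientation: [2.775, -1.469, 0.001]
wrist_force: [-0.5, 1.4, -3.2]
gripper_width: 0.0252
```

```bash
python3 st.py; python3 look.py wrist w13;python3 - <<'E'
from h import *
rel(toolR(5.5,-1,28),loc(55,.8,30))
E
```

```text
t 14.75 q [0.92, 0.7, -0.86, 1.4, 0.54, 1.28, -0.94] loc [ -27.  -305.5   72.8] Floc [-1.8  1.5 -2.6] tq [-0.07  0.01  0.07] w 0.0252 ex in tool [ 0.425 -0.774 -0.47 ]
14.75 [ 0.6016 -0.3047  0.2316] [ 0.92  0.7  -0.86  1.4   0.54  1.28 -0.94] [-0.5  1.4 -3.2] 0.02520358388477512
t 14.8 shift [-0.2236, -0.229, -0.003] turn [0.9193, 0.2351, 0.9376] F [0.3, -0.4, -3.2] q [0.92, 0.7, -0.86, 1.4, 0.54, 1.28, -0.94] w 0.0251
```

View pics/w13.png

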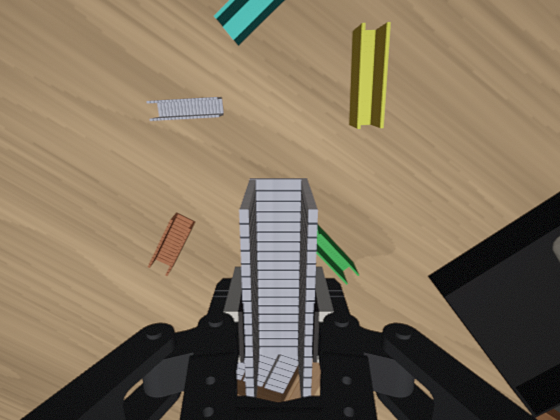

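Request:
drive_tool:
  moves:
    - [[-0.22,-0.229,-0.015,0.92,0.235,0.94,-1],[-0.22,-0.229,-0.015,0.92,0.235,0.94,-1],[-0.22,-0.229,-0.015,0.92,0.235,0.94,-1],[-0.22,-0.229,-0.015,0.92,0.235,0.94,-1],[-0.22,-0.229,-0.015,0.92,0.235,0.94,-1],[-0.22,-0.229,-0.015,0.92,0.235,0.94,-1],[-0.22,-0.229,-0.015,0.92,0.235,0.94,-1],[-0.22,-0.229,-0.015,0.92,0.235,0.94,-1]]

```text
time_s: 15.8
tool_pos: [0.6662, 0.0034, 0.2438]
orientation: [-2.027, 1.85, -0.46]
wrist_force: [0.7, 0.1, -2.0]
gripper_width: 0.0256
```

```bash
python3 st.py; python3 look.py wrist w14;python3 - <<'E'
from h import *
rel(toolR(5.5,-1,28),loc(55,.8,30))
E
```

```text
t 15.8 q [0.56, 0.37, -0.77, 1.91, 0.54, 0.52, -2.0] loc [61.6 -5.1 39.5] Floc [-0.3  0.  -2.1] tq [-0.08  0.71 -0.  ] w 0.0256 ex in tool [-0.004 -1.    -0.001]
15.8 [0.6662 0.0034 0.2438] [ 0.56  0.37 -0.77  1.91  0.54  0.52 -2.  ] [ 0.7  0.1 -2. ] 0.025555548624910968
t 15.85 shift [-0.006, 0.0071, 0.0097] turn [0.0006, -0.0041, -0.0084] F [0.4, -0.0, -2.2] q [0.56, 0.37, -0.77, 1.9, 0.54, 0.52, -2.0] w 0.0255
```

View pics/w14.png

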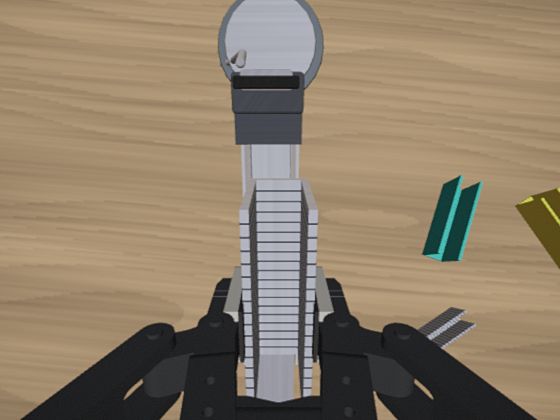

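Request:
drive_tool:
  moves:
    - [[-0.006,0.007,0.01,0,-0.004,-0.008,-1],[-0.006,0.007,0.01,0,-0.004,-0.008,-1],[-0.006,0.007,0.01,0,-0.004,-0.008,-1]]

```text
time_s: 16.23
tool_pos: [0.6649, 0.0118, 0.2333]
orientation: [-2.032, 1.84, -0.46]
wrist_force: [0.1, 0.1, -1.2]
gripper_width: 0.0253
```

```bash
cat > rel_strip.py <<'E'
from h import *
import sys
img,d,c=load(sys.argv[1]); P=cloud("wrist",d,c); L=(P-O)@M*1000
s=get_state(); tp=(s["tool_pos"]-O)@M*1000; print("tool loc",tp.round(1))
# strip points: near tool
ztop=tp[2]+18.7+45
m=(abs(L[...,2]-ztop)<6)&(abs(L[...,1]-tp[1])<20)&(abs(L[...,0]-tp[0])<60)&(d>0)
q=L[m]; print("strip top",m.sum(),"z",np.percentile(q[:,2],[5,50,95]).round(1),"x",np.percentile(q[:,0],[.5,99.5]).round(1),"y",np.percentile(q[:,1],[.5,99.5]).round(1))
mid=np.median([np.percentile(q[:,1],1),np.percentile(q[:,1],99)])
f=[]
for sg in (-1,1):
    k=((q[:,1]-mid)*sg>7)&(q[:,0]>tp[0]-35); f.append(np.polyfit(q[k,0],q[k,1],1)); zf=np.polyfit(q[k,0],q[k,2],1); print("leg",sg,f[-1].round(4),"pitch slope",zf[0].round(4))
print("strip yaw err deg",np.degrees(np.mean([t[0] for t in f])).round(2),"y at tool x",np.mean([np.polyval(t,tp[0]) for t in f]).round(2),"y at x=100",np.mean([np.polyval(t,100) for t in f]).round(2))
print("pixels",m.any(1).nonzero()[0][[0,-1]])
for v in range(140,250,4):
    r=L[v]; ok=np.where((abs(r[:,2]+36)<5)&(abs(abs(r[:,1]-.8)-19)<5))[0]
    fl=np.where((abs(r[:,2]+51.5)<5)&(abs(r[:,1]-.8)<19))[0]
    if len(ok)>1 and r[ok,1].max()>10 and r[ok,1].min()<-10: print(v,"x",r[ok[0],0].round(0),"lips",r[ok,1].max().round(1),r[ok,1].min().round(1),"mid",((r[ok,1].max()+r[ok,1].min())/2).round(2),"floor",(r[fl,1].max().round(1),r[fl,1].min().round(1)) if len(fl) else None)
E
python3 look.py wrist w15; python3 rel_strip.py w15; python3 st.py
```

```text
16.225 [0.6649 0.0118 0.2333] [ 0.53  0.38 -0.75  1.92  0.57  0.5  -2.03] [ 0.1  0.1 -1.2] 0.02528697528305603
tool loc [56.7  3.4 30.6]
strip top 5015 z [90.  94.5 99.6] x [ 23.7 103. ] y [-14.9  22.7]
leg -1 [ 8.3000e-03 -8.8394e+00] pitch slope -0.0162
leg 1 [-1.20000e-03  1.61617e+01] pitch slope -0.017
strip yaw err deg 0.2 y at tool x 3.86 y at x=100 4.02
pixels [203 396]
140 x 109.0 lips 21.4 -19.2 mid 1.11 floor (np.float64(15.3), np.float64(-13.5))
144 x 106.0 lips 21.5 -19.4 mid 1.05 floor (np.float64(15.3), np.float64(-13.4))
148 x 104.0 lips 21.6 -18.7 mid 1.42 floor (np.float64(15.3), np.float64(-13.5))
152 x 101.0 lips 20.9 -18.9 mid 1.01 floor (np.float64(15.4), np.float64(-13.4))
156 x 98.0 lips 21.0 -18.9 mid 1.04 floor (np.float64(15.4), np.float64(-13.0))
160 x 96.0 lips 20.9 -19.0 mid 0.96 floor (np.float64(15.4), np.float64(-13.2))
164 x 93.0 lips 21.1 -19.2 mid 0.92 floor (np.float64(15.5), np.float64(-13.2))
168 x 90.0 lips 21.1 -19.4 mid 0.85 floor (np.float64(15.6), np.float64(-13.3))
172 x 87.0 lips 21.2 -19.4 mid 0.92 floor (np.float64(15.5), np.float64(-13.4))
176 x 84.0 lips 21.3 -18.8 mid 1.23 floor (np.float64(15.6), np.float64(-13.5))
t 16.275 q [0.53, 0.38, -0.75, 1.92, 0.57, 0.5, -2.03] loc [56.7  3.4 30.6] Floc [-0.6  0.1 -1.6] tq [0.03 0.68 0.01] w 0.0251 ex in tool [ 0.003 -1.     0.002]
```

Request:
drive_tool:
  moves:
    - [[0.003,0.001,0.02,0,0,0.008,-1],[0.003,0.001,0.04,0,0,0.008,-1],[0.003,0.001,0.06,0,0,0.008,-1],[0.003,0.001,0.077,0,0,0.008,-1],[0.003,0.001,0.077,0,0,0.008,-1],[0.003,0.001,0.077,0,0,0.008,-1],[0.003,0.001,0.077,0,0,0.008,-1]]

```text
time_s: 17.15
tool_pos: [0.7008, 0.0124, 0.1661]
orientation: [-2.027, 1.843, -0.461]
wrist_force: [0.3, 0.3, -1.4]
gripper_width: 0.0256
```

```bash
python3 look.py wrist w16; python3 rel_strip.py w16; python3 st.py
```

```text
17.15 [0.7008 0.0124 0.1661] [ 0.39  0.51 -0.59  1.9   0.74  0.4  -2.18] [ 0.3  0.3 -1.4] 0.02557941820266853
tool loc [ 56.3   0.5 -45.8]
strip top 5015 z [13.7 18.4 23.4] x [ 23.6 102.9] y [-17.9  19.9]
leg -1 [ 4.20000e-03 -1.14516e+01] pitch slope -0.016
leg 1 [-4.9000e-03  1.3528e+01] pitch slope -0.0144
strip yaw err deg -0.02 y at tool x 1.02 y at x=100 1.0
pixels [202 396]
164 x 107.0 lips 21.2 -19.4 mid 0.89 floor (np.float64(15.6), np.float64(-13.3))
168 x 106.0 lips 21.2 -19.1 mid 1.09 floor (np.float64(15.6), np.float64(-13.4))
172 x 104.0 lips 21.3 -19.3 mid 1.02 floor (np.float64(15.6), np.float64(-13.2))
176 x 102.0 lips 21.4 -18.9 mid 1.24 floor (np.float64(15.5), np.float64(-13.3))
180 x 100.0 lips 21.5 -18.8 mid 1.35 floor None
184 x 98.0 lips 21.6 -19.0 mid 1.29 floor None
188 x 96.0 lips 21.5 -19.0 mid 1.28 floor None
192 x 94.0 lips 21.1 -19.2 mid 0.95 floor None
196 x 92.0 lips 21.2 -19.3 mid 0.95 floor None
200 x 90.0 lips 21.4 -18.8 mid 1.3 floor None
204 x 87.0 lips 21.5 -19.1 mid 1.23 floor None
208 x 86.0 lips 21.5 -19.0 mid 1.21 floor None
212 x 83.0 lips 21.6 -19.1 mid 1.27 floor None
216 x 81.0 lips 21.2 -19.2 mid 1.02 floor None
220 x 79.0 lips 21.2 -19.2 mid 1.04 floor None
224 x 77.0 lips 21.3 -18.8 mid 1.29 floor None
228 x 75.0 lips 21.6 -19.0 mid 1.27 floor None
232 x 73.0 lips 21.5 -19.0 mid 1.28 floor None
236 x 70.0 lips 21.7 -18.9 mid 1.39 floor None
240 x 68.0 lips 21.2 -19.1 mid 1.06 floor None
244 x 66.0 lips 21.3 -19.2 mid 1.02 floor None
248 x 64.0 lips 21.3 -18.8 mid 1.26 floor None
t 17.2 q [0.39, 0.51, -0.59, 1.9, 0.74, 0.4, -2.18] loc [ 56.3   0.5 -45.8] Floc [-0.8  0.5 -1.5] tq [-0.06  0.67  0.01] w 0.0253 ex in tool [-0.001 -1.     0.003]
```

View pics/w16.png

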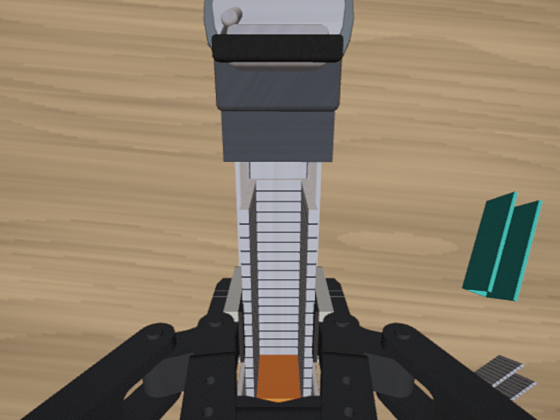

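Request:
drive_tool:
  moves:
    - [[0,0.001,0.006,0,0,0,-1],[0,0.001,0.012,0,0,0,-1],[0,0.001,0.017,0,0,0,-1],[0,0.001,0.02,0,0,0,-1],[0,0.001,0.02,0,0,0,-1]]

```text
time_s: 17.82
tool_pos: [0.7091, 0.0134, 0.1468]
orientation: [-2.028, 1.843, -0.459]
wrist_force: [0.6, 0.4, -2.5]
gripper_width: 0.0252
```

```bash
python3 st.py
```

```text
t 17.825 q [0.35, 0.54, -0.55, 1.89, 0.78, 0.37, -2.22] loc [ 54.6   0.8 -66.6] Floc [-0.6  0.3 -2.5] tq [-0.03  0.72 -0.02] w 0.0252 ex in tool [-0.001 -1.     0.002]
```

Request:
drive_tool:
  moves:
    - [[0,0,0.001,0,0,0,-1],[0,0,0.002,0,0,0,-1],[0,0,0.003,0,0,0,-1],[0,0,0.004,0,0,0,-1],[0,0,0.004,0,0,0,-1]]

```text
time_s: 18.45
tool_pos: [0.7098, 0.0134, 0.146]
orientation: [-2.029, 1.844, -0.463]
wrist_force: [-27.2, -3.6, 30.0]
gripper_width: 0.0254
```

```bash
python3 st.py
```

```text
t 18.45 q [0.34, 0.54, -0.54, 1.89, 0.78, 0.37, -2.22] loc [ 54.9   0.7 -67.7] Floc [-10.1  -1.   39.3] tq [-0.23  2.87 -0.08] w 0.0254 ex in tool [-0.    -1.     0.002]
```

Request:
drive_tool:
  moves:
    - [[0,0,-0.002,0,0,0,-1],[0,0,-0.003,0,0,0,-1],[0,0,-0.003,0,0,0,-1]]

```text
time_s: 18.82
tool_pos: [0.7095, 0.0134, 0.1464]
orientation: [-2.028, 1.843, -0.46]
wrist_force: [-6.7, 0.2, 6.3]
gripper_width: 0.0255
```

```bash
python3 st.py; python3 look.py wrist w17; python3 rel_strip.py w17; python3 look.py side d17;  python3 - <<'E'
import cv2
a=cv2.imread("pics/d17.png")[130:260,250:430]; cv2.imwrite("pics/d17c.png",cv2.resize(a,(800,578),interpolation=cv2.INTER_CUBIC))
E
```

```text
t 18.825 q [0.35, 0.54, -0.55, 1.89, 0.78, 0.37, -2.22] loc [ 54.8   0.8 -67.2] Floc [-2.9  0.8  8.7] tq [-0.07  1.29  0.02] w 0.0255 ex in tool [-0.001 -1.     0.002]
18.825 [0.7095 0.0134 0.1464] [ 0.35  0.54 -0.55  1.89  0.78  0.37 -2.22] [-6.7  0.2  6.3] 0.025515005236970666
tool loc [ 54.8   0.8 -67.2]
strip top 5000 z [-7.8 -3.1  2. ] x [ 22.  101.5] y [-17.6  20.1]
leg -1 [ 3.90000e-03 -1.11889e+01] pitch slope -0.0168
leg 1 [-4.40000e-03  1.36872e+01] pitch slope -0.0136
strip yaw err deg -0.01 y at tool x 1.23 y at x=100 1.22
pixels [203 396]
172 x 106.0 lips 21.5 -18.9 mid 1.31 floor (np.float64(15.7), np.float64(-13.3))
176 x 105.0 lips 21.6 -19.1 mid 1.24 floor (np.float64(15.6), np.float64(-13.2))
180 x 103.0 lips 21.5 -19.2 mid 1.18 floor (np.float64(15.7), np.float64(-13.2))
184 x 101.0 lips 21.7 -19.2 mid 1.24 floor (np.float64(15.7), np.float64(-13.3))
188 x 100.0 lips 21.3 -19.2 mid 1.04 floor None
192 x 98.0 lips 21.4 -18.9 mid 1.22 floor None
196 x 96.0 lips 21.4 -18.9 mid 1.22 floor None
200 x 94.0 lips 21.6 -19.0 mid 1.28 floor (np.float64(-7.7), np.float64(-7.7
[... 166 characters left out ...]
64(-7.3))
216 x 88.0 lips 21.3 -18.9 mid 1.21 floor None
220 x 86.0 lips 21.4 -19.0 mid 1.21 floor (np.float64(-2.7), np.float64(-2.7))
224 x 83.0 lips 21.6 -19.2 mid 1.22 floor None
228 x 82.0 lips 21.6 -19.3 mid 1.13 floor (np.float64(-1.3), np.float64(-1.3))
232 x 79.0 lips 21.4 -19.2 mid 1.11 floor None
236 x 78.0 lips 21.4 -19.0 mid 1.2 floor None
240 x 76.0 lips 21.4 -19.0 mid 1.2 floor (np.float64(-0.4), np.float64(-0.4))
244 x 74.0 lips 21.6 -18.9 mid 1.35 floor (np.float64(10.1), np.float64(10.1))
248 x 72.0 lips 21.6 -19.0 mid 1.33 floor (np.float64(6.8), np.float64(6.8))
18.875 [0.7095 0.0134 0.1464] [ 0.35  0.54 -0.55  1.89  0.78  0.37 -2.22] [-8.8 -0.2  6.6] 0.025506246746707675
```

View pics/w17.png

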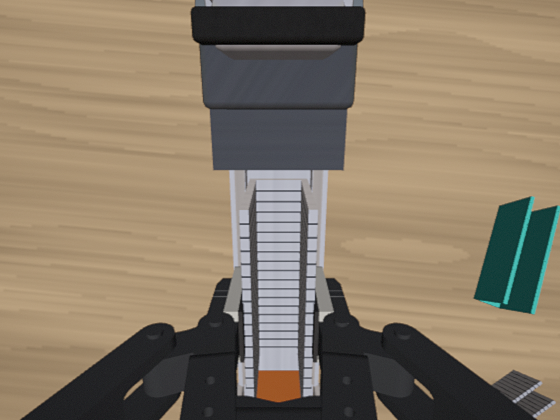

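View pics/d17c.png

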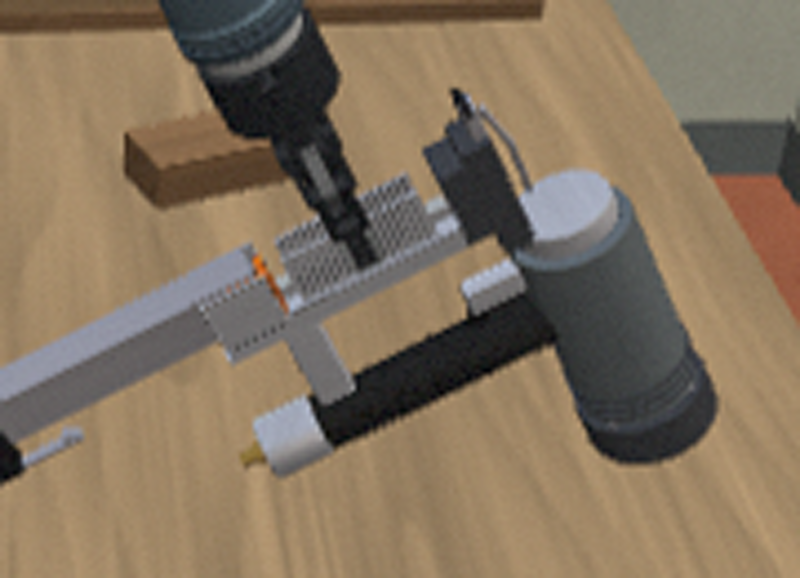

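```bash
python3 - <<'E'
from h import *
img,d,c=load("w17"); P=cloud("wrist",d,c); L=(P-O)@M*1000
for n,v0,v1,u0,u1 in (("floor ahead",172,178,262,298),("lipL",190,260,233,236),("lipR",190,260,322,326),("leg front top L",210,220,241,247),("leg rear top L",370,388,241,247),("leg front top R",210,220,310,316),("leg rear top R",370,388,310,314),("crown inner front",200,210,262,300),("crown inner mid",280,290,262,300),("crown inner rear",350,365,262,300),("hood",120,160,240,320)):
    q=L[v0:v1,u0:u1].reshape(-1,3); print(n,np.median(q,0).round(1))
E
```

```text
floor ahead [102.2   0.8 -51.1]
lipL [ 83.5  20.6 -36.1]
lipR [ 83.5 -18.4 -36.1]
leg front top L [99.5 12.7 -2.9]
leg rear top L [  0.2  19.3 -35.9]
leg front top R [ 99.6 -10.1  -2.9]
leg rear top R [ 15.3 -13.8 -19.5]
crown inner front [ 89.8   0.6 -45. ]
crown inner mid [ 48.5   0.5 -45.1]
crown inner rear [ -0.3   0.5 -50.8]
hood [124.8   1.    2.3]
```

```bash
python3 - <<'E'
from h import *
img,d,c=load("w17"); P=cloud("wrist",d,c); L=(P-O)@M*1000
for u in (234,236,238,240,318,320,322,324):
    print(u,[(v,L[v,u].round(0).tolist()) for v in range(260,276,2)])
cv2.imwrite("pics/w17c.png",cv2.resize(img[240:400,200:360],(600,600),interpolation=cv2.INTER_CUBIC))
E
```

```text
234 [(260, [67.0, 21.0, -35.0]), (262, [64.0, 22.0, -38.0]), (264, [64.0, 22.0, -37.0]), (266, [64.0, 21.0, -36.0]), (268, [62.0, 22.0, -36.0]), (270, [66.0, 20.0, -28.0]), (272, [65.0, 20.0, -27.0]), (274, [65.0, 20.0, -25.0])]
236 [(260, [66.0, 20.0, -36.0]), (262, [66.0, 20.0, -35.0]), (264, [65.0, 20.0, -36.0]), (266, [63.0, 21.0, -36.0]), (268, [66.0, 20.0, -30.0]), (270, [66.0, 20.0, -28.0]), (272, [66.0, 19.0, -25.0]), (274, [65.0, 19.0, -26.0])]
238 [(260, [67.0, 19.0, -36.0]), (262, [65.0, 20.0, -36.0]), (264, [65.0, 20.0, -35.0]), (266, [64.0, 20.0, -35.0]), (268, [66.0, 19.0, -30.0]), (270, [66.0, 19.0, -27.0]), (272, [66.0, 19.0, -26.0]), (274, [65.0, 18.0, -25.0])]
240 [(260, [66.0, 19.0, -36.0]), (262, [65.0, 19.0, -37.0]), (264, [64.0, 19.0, -37.0]), (266, [64.0, 19.0, -36.0]), (268, [66.0, 18.0, -29.0]), (270, [66.0, 18.0, -27.0]), (272, [65.0, 18.0, -27.0]), (274, [65.0, 18.0, -25.0])]
318 [(260, [66.0, -17.0, -36.0]), (262, [66.0, -17.0, -36.0]), (264, [65.0, -17.0, -35.0]), (266, [63.0, -17.0, -36.0]), (268, [66.0, -16.0, -29.0]), (270, [65.0, -16.0, -29.0]), (272, [66.0, -15.0, -25.0]), (274, [65.0, -16.0, -25.0])]
320 [(260, [67.0, -17.0, -35.0]), (262, [66.0, -17.0, -35.0]), (264, [65.0, -17.0, -35.0]), (266, [64.0, -17.0, -35.0]), (268, [66.0, -17.0, -30.0]), (270, [66.0, -17.0, -28.0]), (272, [66.0, -16.0, -26.0]), (274, [66.0, -16.0, -24.0])]
322 [(260, [66.0, -18.0, -36.0]), (262, [65.0, -18.0, -36.0]), (264, [64.0, -19.0, -37.0]), (266, [63.0, -18.0, -36.0]), (268, [65.0, -18.0, -31.0]), (270, [66.0, -17.0, -27.0]), (272, [65.0, -17.0, -26.0]), (274, [65.0, -17.0, -25.0])]
324 [(260, [-13.0, -42.0, -196.0]), (262, [-16.0, -42.0, -197.0]), (264, [-17.0, -42.0, -195.0]), (266, [-18.0, -42.0, -194.0]), (268, [-20.0, -42.0, -192.0]), (270, [-22.0, -42.0, -192.0]), (272, [-24.0, -42.0, -191.0]), (274, [65.0, -18.0, -25.0])]
```

View pics/w17c.png

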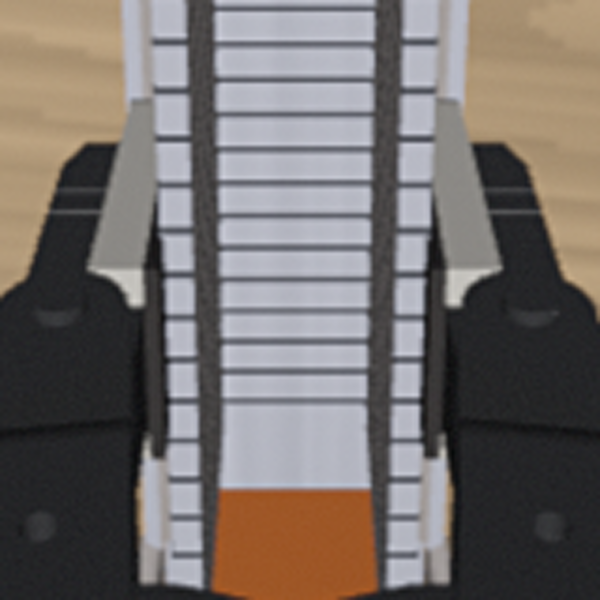

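```bash
python3 - <<'E'
from h import *
img,d,c=load("d17"); P=cloud("side",d,c); L=(P-O)@M*1000
for v in range(176,196):
    print(v,[(u,*L[v,u].round(0).astype(int).tolist(),int(img[v,u].mean())) for u in range(326,340,2)])
cv2.imwrite("pics/d17d.png",cv2.resize(img[150:210,300:380],(800,600),interpolation=cv2.INTER_NEAREST))
E
```

```text
176 [(326, 56, -61, 49, 49), (328, 61, -60, 45, 20), (330, 65, -55, 39, 27), (332, 69, 10, -9, 102), (334, 74, 10, -11, 110), (336, 79, 12, -16, 147), (338, 84, -12, -2, 138)]
177 [(326, 55, -53, 41, 45), (328, 59, -55, 40, 23), (330, 64, -55, 36, 25), (332, 68, 12, -13, 80), (334, 73, 11, -15, 109), (336, 78, -9, -5, 130), (338, 83, -13, -5, 97)]
178 [(326, 54, -56, 40, 35), (328, 58, -53, 36, 27), (330, 63, -53, 32, 20), (332, 67, -36, 18, 81), (334, 72, -14, -1, 96), (336, 77, -13, -4, 74), (338, 82, -10, -10, 75)]
179 [(326, 52, -55, 37, 27), (328, 57, -50, 31, 39), (330, 61, -36, 17, 44), (332, 66, -41, 18, 42), (334, 71, -10, -7, 91), (336, 76, -13, -8, 87), (338, 80, -12, -11, 93)]
180 [(326, 51, -56, 35, 42), (328, 55, -41, 21, 48), (330, 60, -43, 20, 36), (332, 65, -41, 15, 27), (334, 69, -13, -8, 111), (336, 74, -9, -13, 113), (338, 79, -9, -16, 112)]
181 [(326, 50, -44, 23, 52), (328, 54, -44, 20, 48), (330, 59, -44, 17, 33), (332, 64, -41, 12, 62), (334, 68, -10, -13, 104), (336, 73, -14, -13, 100), (338, 78, -12, -17, 98)]
182 [(326, 48, -43, 20, 37), (328, 53, -41, 15, 
[... 1803 characters left out ...]
6, 128), (330, 44, -20, -33, 139), (332, 49, -20, -37, 128), (334, 54, -13, -45, 111), (336, 59, -16, -46, 109), (338, 64, -19, -47, 108)]
193 [(326, 33, -13, -36, 127), (328, 38, -15, -37, 142), (330, 43, -18, -38, 124), (332, 48, -15, -43, 110), (334, 53, -19, -44, 110), (336, 58, -21, -45, 109), (338, 63, -19, -50, 115)]
194 [(326, 32, -19, -34, 142), (328, 37, -15, -40, 125), (330, 42, -19, -40, 109), (332, 47, -18, -44, 109), (334, 51, -16, -49, 107), (336, 56, -16, -52, 113), (338, 61, -17, -55, 122)]
195 [(326, 30, -16, -39, 124), (328, 36, -22, -38, 107), (330, 40, -15, -46, 106), (332, 45, -16, -49, 111), (334, 50, -13, -54, 113), (336, 55, -20, -52, 119), (338, 55, 219, -236, 123)]
```

View pics/d17d.png

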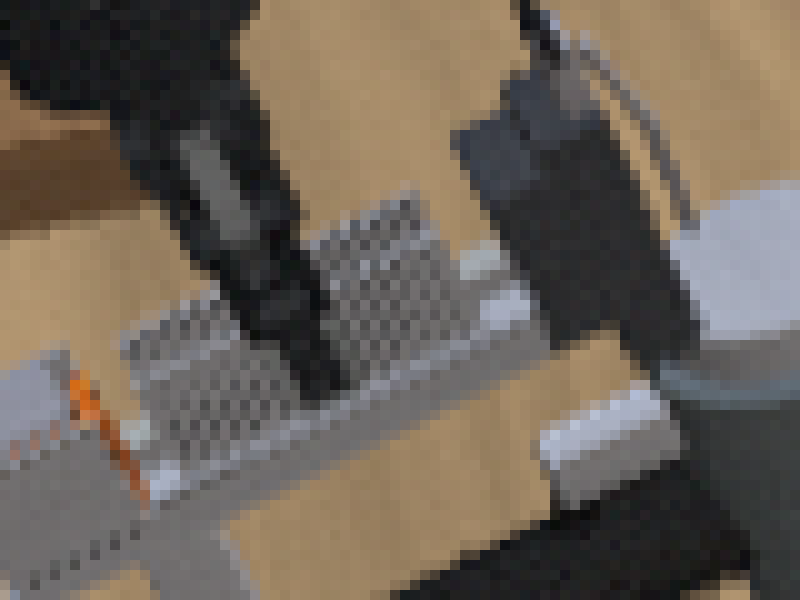

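Request:
drive_tool:
  moves:
    - [[0,0,-0.001,0,0,0,-1],[0,0,-0.001,0,0,0,0.1],[0,0,-0.001,0,0,0,0.1],[0,0,-0.001,0,0,0,0.1],[0,0,-0.001,0,0,0,0.1]]

```text
time_s: 19.55
tool_pos: [0.7092, 0.0133, 0.1471]
orientation: [-2.028, 1.843, -0.46]
wrist_force: [-0.4, -0.5, -0.2]
gripper_width: 0.0467
```

```bash
python3 st.py; python3 look.py wrist w18; python3 rel_strip.py w18 | head -6; python3 - <<'E'
from h import *
img,d,c=load("w18"); P=cloud("wrist",d,c); L=(P-O)@M*1000
for v in range(170,380,12): print(v,L[v,280].round(1),img[v,280])
E
```

```text
t 19.55 q [0.35, 0.54, -0.55, 1.89, 0.78, 0.37, -2.22] loc [ 54.9   0.7 -66.5] Floc [-0.5 -0.4  0.1] tq [-0.03  0.53 -0.06] w 0.0467 ex in tool [-0.001 -1.     0.002]
19.55 [0.7092 0.0133 0.1471] [ 0.35  0.54 -0.55  1.89  0.78  0.37 -2.22] [-0.4 -0.5 -0.2] 0.04673317052297689
tool loc [ 54.8   0.7 -66.5]
strip top 2809 z [-7.5 -6.2 -5.3] x [18.5 90.3] y [-11.8  14.5]
leg -1 [-7.7000e-03 -9.6109e+00] pitch slope -0.0031
leg 1 [-7.10000e-03  1.31535e+01] pitch slope -0.003
strip yaw err deg -0.42 y at tool x 1.37 y at x=100 1.03
pixels [233 396]
170 [104.3   0.4 -50.9] [194 184 182]
182 [ 98.6   0.4 -51.4] [193 182 180]
194 [ 92.9   0.4 -51. ] [192 182 181]
206 [ 87.8   0.4 -48.4] [194 183 181]
218 [ 81.8   0.4 -48.6] [194 183 181]
230 [ 75.9   0.4 -48. ] [196 186 184]
242 [ 69.7   0.4 -47.8] [141 131 128]
254 [ 63.5   0.4 -47.5] [194 184 182]
266 [ 56.4   0.4 -48.7] [195 184 182]
278 [ 50.5   0.4 -47.2] [111 102 100]
290 [ 43.1   0.4 -48.2] [196 185 184]
302 [ 36.4   0.4 -47.7] [199 189 186]
314 [ 28.8   0.4 -48.2] [196 186 183]
326 [ 21.7   0.4 -47.8] [198 188 186]
338 [ 14.2   0.4 -47.7] [195 185 182]
350 [  5.7   0.4 -48.5] [199 188 186]
362 [ -2.6   0.4 -48.9] [196 186 183]
374 [ -5.5   0.4 -43.1] [ 39  88 159]
```

View pics/w18.png

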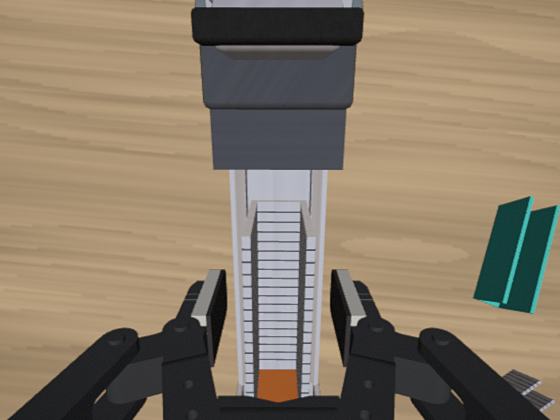

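Request:
drive_tool:
  moves:
    - [[0,0,-0.01,0,0,0,0.1],[0,0,-0.03,0,0,0,0.1],[0,0,-0.07,0,0,0,0.3],[0,0,-0.12,0,0,0,0.5],[0,0,-0.12,0,0,0,0.5]]

```text
time_s: 20.23
tool_pos: [0.6536, 0.0075, 0.2572]
orientation: [-2.025, 1.841, -0.467]
wrist_force: [0.1, 1.0, 0.3]
gripper_width: 0.0643
```

```bash
python3 look.py wrist w19; python3 - <<'E'
from h import *
img,d,c=load("w19"); P=cloud("wrist",d,c); L=(P-O)@M*1000
m=(L[...,2]>-9)&(L[...,2]<-3)&(L[...,0]>-12)&(L[...,0]<120)&(abs(L[...,1]-1)<16)&(d>0)
q=L[m];print(m.sum(),np.percentile(q,[1,50,99],axis=0).round(1).tolist())
Rt=toolR(5.5,-1,9); g=loc(-233,1.2,-19.5); t=g+Rt[:,2]*.0565
print(g,t); rel(Rt,t-Rt[:,2]*.12)
E
```

```text
20.225 [0.6536 0.0075 0.2572] [ 0.6   0.33 -0.81  1.93  0.51  0.53 -1.98] [0.1 1.  0.3] 0.06427191707494205
1319 [[-11.4, -11.7, -8.7], [33.9, 1.0, -6.4], [89.6, 14.4, -4.7]]
[ 0.43421787 -0.01264612  0.05339565] [ 0.44301573 -0.01179899 -0.00240874]
t 20.27 shift [-0.001, 0.2681, 0.0135] turn [-0.6429, -0.0, -0.0024] F [0.3, 0.4, -0.8] q [0.6, 0.34, -0.81, 1.93, 0.52, 0.53, -1.98] w 0.0639
```

View pics/w19.png

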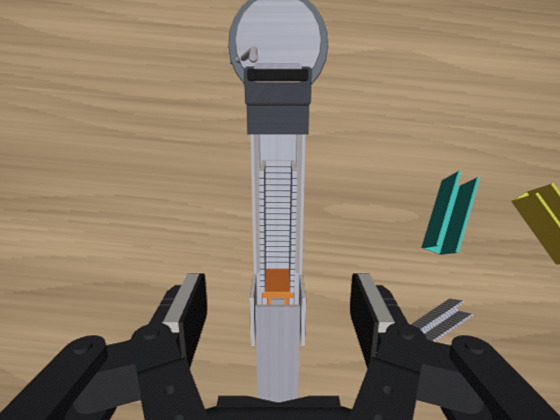

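Request:
drive_tool:
  moves:
    - [[0,0.06,0,-0.15,0,0,0.6],[0,0.12,0,-0.3,0,0,0.6],[0,0.18,0,-0.45,0,0,0.6],[0,0.23,0.005,-0.6,0,0,0.6],[0,0.268,0.012,-0.64,0,0,0.6],[0,0.268,0.012,-0.64,0,0,0.6],[0,0.268,0.012,-0.64,0,0,0.6]]

```text
time_s: 21.15
tool_pos: [0.4243, -0.0137, 0.1164]
orientation: [-2.235, 2.031, -0.157]
wrist_force: [-0.0, 0.5, 0.3]
gripper_width: 0.0683
```

```bash
python3 look.py wrist w20; python3 - <<'E'
from h import *
img,d,c=load("w20"); P=cloud("wrist",d,c); L=(P-O)@M*1000
g=(L[...,0]<-190)&(L[...,0]>-260)&(abs(L[...,1])<30)&(L[...,2]>-70)&(L[...,2]<10)&(d>0)
vv,uu=np.where(g); print(vv.min(),vv.max(),uu.min(),uu.max())
for v in range(vv.min(),vv.max()+1,6):
    u=np.where(g[v])[0]
    if len(u): mid=(u.min()+u.max())//2; print(v,u.min(),u.max(),L[v,u.min()].round(1),L[v,u.max()].round(1),L[v,mid].round(1))
Rt=toolR(5.5,-1,9); g=loc(-233,1.2,-19.5); t=g+Rt[:,2]*.0565
rel(Rt,t-Rt[:,2]*.06);rel(Rt,t)
E
```

```text
21.15 [ 0.4243 -0.0137  0.1164] [ 0.67  0.31 -0.83  2.27  0.46  0.54 -1.97] [-0.   0.5  0.3] 0.06834226655799211
179 237 246 315
179 254 306 [-190.4   16.3   -0.2] [-190.   -14.8    0.3] [-190.2    0.7   -0. ]
185 261 296 [-214.    14.   -29.5] [-213.6  -10.7  -28.9] [-197.4    1.9   -4.4]
191 260 296 [-212.8   14.3  -20.3] [-212.9  -10.3  -20.4] [-202.9    1.9   -5.8]
197 246 315 [-252.7   29.8  -69.4] [-252.7  -29.8  -69.4] [-207.3    0.7   -5.4]
203 246 315 [-256.6   29.8  -66. ] [-256.8  -29.9  -66.2] [-209.7    0.7   -2.2]
209 260 297 [-218.3   13.9   -7.2] [-218.2  -10.7   -7. ] [-214.4    1.9   -2. ]
215 260 297 [-223.3   14.1   -7. ] [-223.1  -10.8   -6.8] [-218.6    1.9   -1.1]
221 260 297 [-228.3   14.2   -6.8] [-228.2  -11.    -6.6] [-223.7    1.9   -1.2]
227 260 296 [-233.4   14.4   -6.5] [-233.   -10.4   -6. ] [-229.6    2.    -2. ]
233 264 293 [-235.    11.5   -2.1] [-237.9   -8.5   -5.4] [-234.9    2.    -1.9]
t 21.2 shift [-0.0001, 0.0005, 0.0605] turn [-0.0012, 0.0041, -0.0008] F [-0.4, -0.2, 0.1] q [0.67, 0.31, -0.83, 2.27, 0.46, 0.54, -1.97] w 0.0681
t 21.2 shift [0.0, 0.0006, 0.1205] turn [-0.0012, 0.0041, -0.0008] F [-0.4, -0.2, 0.1] q [0.67, 0.31, -0.83, 2.27, 0.46, 0.54, -1.97] w 0.0681
```

View pics/w20.png

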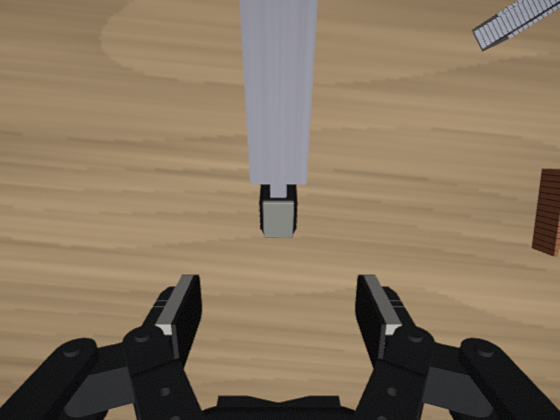

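```bash
python3 - <<'E'
from h import *
Rt=toolR(5.5,-1,9); g=loc(-226,1.7,-20); t=g+Rt[:,2]*.0565
rel(Rt,t-Rt[:,2]*.06);rel(Rt,t)
E
```

```text
t 21.2 shift [-0.0006, -0.0063, 0.0587] turn [-0.0012, 0.0041, -0.0008] F [-0.4, -0.2, 0.1] q [0.67, 0.31, -0.83, 2.27, 0.46, 0.54, -1.97] w 0.0681
t 21.2 shift [-0.0005, -0.0062, 0.1187] turn [-0.0012, 0.0041, -0.0008] F [-0.4, -0.2, 0.1] q [0.67, 0.31, -0.83, 2.27, 0.46, 0.54, -1.97] w 0.0681
```

Request:
drive_tool:
  moves:
    - [[-0.0005,-0.006,0.04,0,0.004,0,0.6],[-0.0005,-0.006,0.07,0,0.004,0,0.6],[-0.0005,-0.006,0.1,0,0.004,0,0.6],[-0.0005,-0.006,0.118,0,0.004,0,0.6],[-0.0005,-0.006,0.118,0,0.004,0,0.6],[-0.0005,-0.006,0.118,0,0.004,0,0.6]]

```text
time_s: 21.95
tool_pos: [0.4483, -0.0109, 0.0012]
orientation: [-2.236, 2.032, -0.16]
wrist_force: [-0.1, 0.1, -0.5]
gripper_width: 0.0681
```

```bash
python3 look.py wrist w21; python3 st.py; python3 - <<'E'
from h import *
Rt=toolR(5.5,-1,9); g=loc(-226,1.7,-20); t=g+Rt[:,2]*.0565
rel(Rt,t)
E
```

```text
21.95 [ 0.4483 -0.0109  0.0012] [ 0.31  0.56 -0.44  2.29  0.9   0.29 -2.39] [-0.1  0.1 -0.5] 0.06811352259882925
t 22.0 q [0.31, 0.56, -0.44, 2.29, 0.9, 0.29, -2.39] loc [-245.     1.5  -72.1] Floc [-0.6  0.6 -0.2] tq [-0.    0.21 -0.02] w 0.0682 ex in tool [-0.001 -0.946 -0.325]
t 22.0 shift [-0.0002, -0.001, 0.001] turn [-0.0008, -0.0007, -0.0017] F [-0.5, 0.6, -0.5] q [0.31, 0.56, -0.44, 2.29, 0.9, 0.29, -2.39] w 0.0682
```

View pics/w21.png

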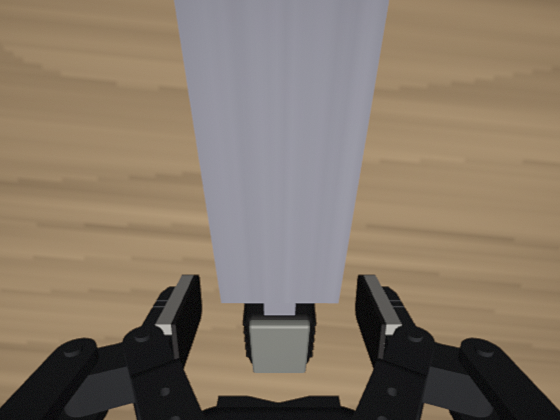

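Request:
drive_tool:
  moves:
    - [[0,-0.001,0.001,0,0,0,0],[0,-0.001,0.001,0,0,0,-0.4],[0,-0.001,0.001,0,0,0,-1],[0,-0.001,0.001,0,0,0,-1],[0,-0.001,0.001,0,0,0,-1]]
  squeeze: 90

```text
time_s: 22.62
tool_pos: [0.4482, -0.0112, -0.0001]
orientation: [-2.236, 2.033, -0.159]
wrist_force: [-2.8, -0.3, 5.8]
gripper_width: 0.0231
```

```bash
python3 look.py wrist w22; python3 st.py
```

```text
22.625 [ 4.482e-01 -1.120e-02 -1.000e-04] [ 0.3   0.56 -0.44  2.28  0.9   0.29 -2.4 ] [-2.8 -0.3  5.8] 0.023115766953869975
t 22.675 q [0.3, 0.56, -0.44, 2.28, 0.9, 0.29, -2.4] loc [-245.7    1.3  -73.4] Floc [ 1.6 -0.3  6.6] tq [-0.06  0.36 -0.05] w 0.0228 ex in tool [-0.001 -0.945 -0.327]
```

View pics/w22.png

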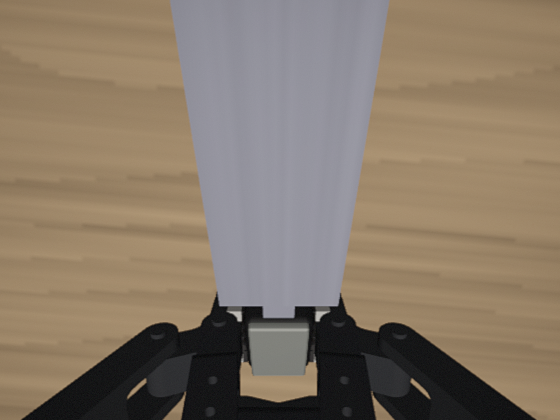

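Request:
drive_tool:
  moves:
    - [[0,-0.0038,-0.0013,0,0,0,-1],[0,-0.0076,-0.0026,0,0,0,-1],[0,-0.0113,-0.0039,0,0,0,-1],[0,-0.0151,-0.0052,0,0,0,-1],[0,-0.0189,-0.0065,0,0,0,-1],[0,-0.0227,-0.0078,0,0,0,-1],[0,-0.0265,-0.0092,0,0,0,-1],[0,-0.0302,-0.0105,0,0,0,-1]]

```text
time_s: 23.68
tool_pos: [0.4737, -0.0088, 0.0136]
orientation: [-2.239, 2.036, -0.154]
wrist_force: [-5.9, -0.9, -3.9]
gripper_width: 0.0228
```

```bash
python3 st.py; python3 look.py scene s23; python3 - <<'E'
import cv2
a=cv2.imread("pics/s23.png")[190:300,200:330]; cv2.imwrite("pics/s23c.png",cv2.resize(a,(700,592),interpolation=cv2.INTER_CUBIC))
E
```

```text
t 23.675 q [0.37, 0.57, -0.53, 2.22, 0.82, 0.38, -2.3] loc [-216.7    1.2  -73.2] Floc [-7.1 -0.3 -0.7] tq [-0.07  1.   -0.07] w 0.0228 ex in tool [-0.001 -0.943 -0.332]
23.675 [ 0.4737 -0.0088  0.0136] [ 0.37  0.57 -0.53  2.22  0.82  0.38 -2.3 ] [-5.9 -0.9 -3.9] 0.02282994561247823
```

View pics/s23c.png

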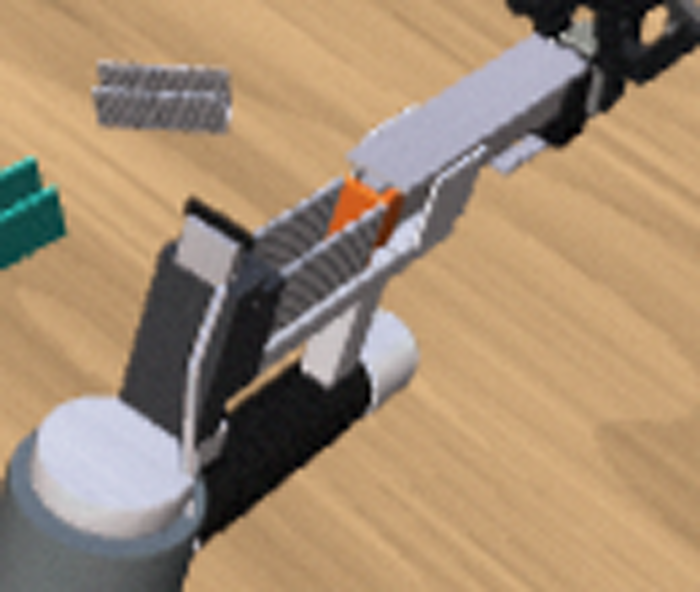

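Request:
drive_tool:
  moves:
    - [[0,-0.0028,-0.001,0,0,0,-1],[0,-0.0057,-0.002,0,0,0,-1],[0,-0.0085,-0.003,0,0,0,-1],[0,-0.0113,-0.004,0,0,0,-1],[0,-0.0142,-0.005,0,0,0,-1],[0,-0.017,-0.006,0,0,0,-1],[0,-0.0198,-0.007,0,0,0,-1],[0,-0.0226,-0.008,0,0,0,-1]]

```text
time_s: 24.72
tool_pos: [0.4938, -0.0069, 0.0244]
orientation: [-2.24, 2.037, -0.153]
wrist_force: [-6.2, -0.4, -8.6]
gripper_width: 0.0231
```

```bash
python3 st.py
```

```text
t 24.725 q [0.4, 0.58, -0.57, 2.16, 0.77, 0.44, -2.25] loc [-193.8    1.2  -73.2] Floc [-9.6  0.2 -4.7] tq [-0.    1.03 -0.01] w 0.0231 ex in tool [-0.001 -0.943 -0.333]
```

Request:
drive_tool:
  moves:
    - [[0,-0.0047,-0.0017,0,0,0,-1],[0,-0.0094,-0.0033,0,0,0,-1],[0,-0.0141,-0.005,0,0,0,-1],[0,-0.0189,-0.0067,0,0,0,-1],[0,-0.0236,-0.0083,0,0,0,-1],[0,-0.0283,-0.01,0,0,0,-1],[0,-0.033,-0.0117,0,0,0,-1],[0,-0.0377,-0.0133,0,0,0,-1]]

```text
time_s: 25.72
tool_pos: [0.5279, -0.0037, 0.0427]
orientation: [-2.241, 2.038, -0.151]
wrist_force: [-8.0, -0.6, -9.4]
gripper_width: 0.0229
```

```bash
python3 st.py; python3 look.py scene s24; python3 - <<'E'
import cv2
a=cv2.imread("pics/s24.png")[190:300,200:330]; cv2.imwrite("pics/s24c.png",cv2.resize(a,(700,592),interpolation=cv2.INTER_CUBIC))
E
```

```text
t 25.725 q [0.42, 0.59, -0.62, 2.07, 0.71, 0.52, -2.18] loc [-154.9    1.1  -73.1] Floc [-11.5   0.1  -4.5] tq [ 0.03  1.12 -0.05] w 0.0229 ex in tool [-0.001 -0.942 -0.335]
25.725 [ 0.5279 -0.0037  0.0427] [ 0.42  0.59 -0.62  2.07  0.71  0.52 -2.18] [-8.  -0.6 -9.4] 0.022949640829190064
```

View pics/s24c.png

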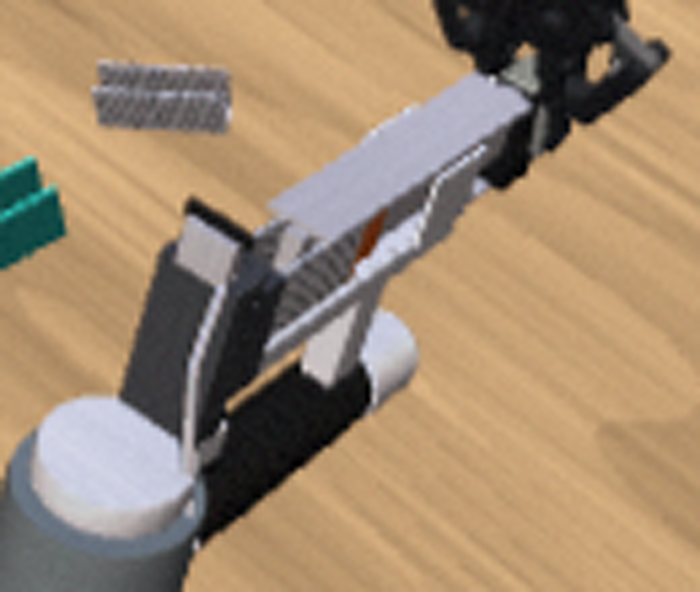

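Request:
drive_tool:
  moves:
    - [[0,-0.0047,-0.0017,0,0,0,-1],[0,-0.0094,-0.0034,0,0,0,-1],[0,-0.0141,-0.005,0,0,0,-1],[0,-0.0188,-0.0067,0,0,0,-1],[0,-0.0236,-0.0084,0,0,0,-1],[0,-0.0283,-0.0101,0,0,0,-1],[0,-0.033,-0.0117,0,0,0,-1],[0,-0.0377,-0.0134,0,0,0,-1]]

```text
time_s: 26.78
tool_pos: [0.5604, -0.0007, 0.0602]
orientation: [-2.244, 2.041, -0.146]
wrist_force: [-11.8, 0.7, -15.1]
gripper_width: 0.0228
```

```bash
python3 st.py
```

```text
t 26.775 q [0.44, 0.61, -0.66, 1.98, 0.66, 0.61, -2.12] loc [-117.9    1.   -73. ] Floc [-17.4   1.8  -7.8] tq [ 0.11  1.87 -0.03] w 0.0228 ex in tool [-0.001 -0.941 -0.339]
```

Request:
drive_tool:
  moves:
    - [[0,-0.0019,-0.0007,0,0,0,-1],[0,-0.0038,-0.0014,0,0,0,-1],[0,-0.0056,-0.002,0,0,0,-1],[0,-0.0075,-0.0027,0,0,0,-1],[0,-0.0094,-0.0034,0,0,0,-1],[0,-0.0094,-0.0034,0,0,0,-1]]

```text
time_s: 27.52
tool_pos: [0.57, 0.0002, 0.0653]
orientation: [-2.244, 2.039, -0.148]
wrist_force: [-7.0, 0.2, -13.4]
gripper_width: 0.0231
```

```bash
python3 st.py
```

```text
t 27.525 q [0.44, 0.62, -0.66, 1.95, 0.65, 0.63, -2.11] loc [-107.    1.  -73.] Floc [-12.4   0.9  -8.6] tq [-0.22  1.91  0.1 ] w 0.0231 ex in tool [-0.    -0.941 -0.338]
```

Request:
drive_tool:
  moves:
    - [[0,-0.001,-0.0004,0,0,0,-1],[0,-0.002,-0.0007,0,0,0,-1],[0,-0.003,-0.0011,0,0,0,-1],[0,-0.003,-0.0011,0,0,0,-1]]

```text
time_s: 28.02
tool_pos: [0.5725, 0.0005, 0.0667]
orientation: [-2.244, 2.04, -0.147]
wrist_force: [-8.0, -0.2, -13.7]
gripper_width: 0.0231
```

```bash
python3 st.py
```

```text
t 28.025 q [0.44, 0.62, -0.67, 1.95, 0.65, 0.64, -2.1] loc [-104.1    1.   -73. ] Floc [-13.5   0.6  -8.4] tq [-0.12  1.9   0.12] w 0.0231 ex in tool [-0.    -0.941 -0.339]
```

Request:
drive_tool:
  moves:
    - [[0,-0.001,-0.0004,0,0,0,-1],[0,-0.002,-0.0007,0,0,0,-1],[0,-0.003,-0.0011,0,0,0,-1],[0,-0.003,-0.0011,0,0,0,-1]]

```text
time_s: 28.52
tool_pos: [0.5724, 0.0004, 0.0667]
orientation: [-2.247, 2.042, -0.142]
wrist_force: [-13.4, 0.2, -16.3]
gripper_width: 0.0229
```

```bash
python3 st.py; python3 look.py wrist w25; python3 look.py scene s25; python3 - <<'E'
import cv2
a=cv2.imread("pics/s25.png")[190:300,200:330]; cv2.imwrite("pics/s25c.png",cv2.resize(a,(700,592),interpolation=cv2.INTER_CUBIC))
E
```

```text
t 28.525 q [0.44, 0.62, -0.67, 1.94, 0.65, 0.64, -2.1] loc [-104.2    1.   -72.9] Floc [-19.4   1.5  -8.2] tq [-0.05  2.6   0.12] w 0.0229 ex in tool [-0.    -0.939 -0.344]
28.525 [5.724e-01 4.000e-04 6.670e-02] [ 0.44  0.62 -0.67  1.94  0.65  0.64 -2.1 ] [-13.4   0.2 -16.3] 0.022915028309535044
28.575 [5.724e-01 4.000e-04 6.670e-02] [ 0.44  0.62 -0.67  1.94  0.65  0.64 -2.1 ] [-12.1   0.  -16.1] 0.022886717443167167
```

View pics/s25c.png

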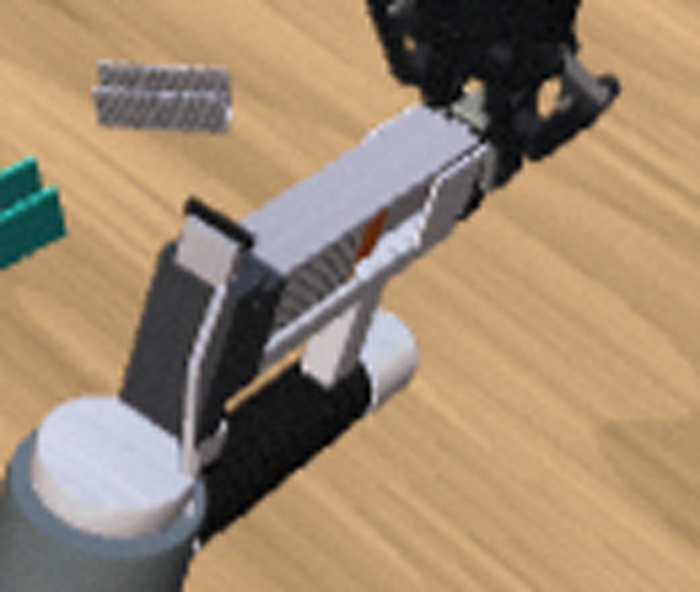

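View pics/w25.png

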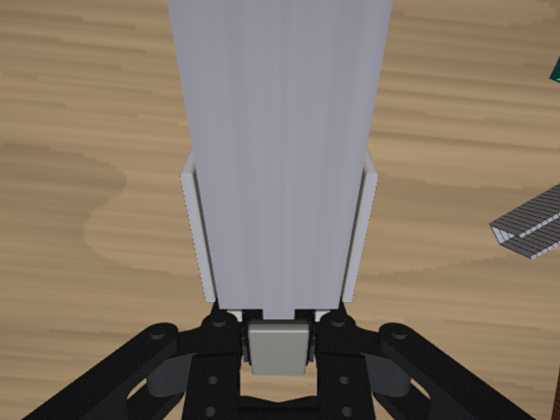

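Request:
drive_tool:
  moves:
    - [[0,-0.001,-0.0004,0,0,0,-1],[0,-0.002,-0.0007,0,0,0,-1],[0,-0.003,-0.0011,0,0,0,-1],[0,-0.003,-0.0011,0,0,0,-1]]

```text
time_s: 29.12
tool_pos: [0.5721, 0.0004, 0.0667]
orientation: [-2.251, 2.045, -0.137]
wrist_force: [-17.8, -0.6, -19.0]
gripper_width: 0.0231
```

```bash
python3 st.py
```

```text
t 29.125 q [0.44, 0.62, -0.67, 1.94, 0.64, 0.65, -2.1] loc [-104.5    1.   -72.8] Floc [-24.6   1.1  -8.5] tq [0.01 3.3  0.09] w 0.0231 ex in tool [ 0.    -0.937 -0.349]
```

Request:
drive_tool:
  moves:
    - [[0,-0.0015,-0.0005,0,0,0,-1],[0,-0.003,-0.0011,0,0,0,-1],[0,-0.003,-0.0011,0,0,0,-1]]

```text
time_s: 29.5
tool_pos: [0.5719, 0.0003, 0.0667]
orientation: [-2.253, 2.05, -0.131]
wrist_force: [-23.6, -0.0, -21.4]
gripper_width: 0.0231
```

```bash
python3 st.py
```

```text
t 29.5 q [0.44, 0.63, -0.67, 1.93, 0.64, 0.66, -2.09] loc [-104.6    0.9  -72.7] Floc [-30.8   2.2  -7.9] tq [ 0.26  4.33 -0.21] w 0.0231 ex in tool [-0.001 -0.935 -0.354]
```

Request:
drive_tool:
  moves:
    - [[0,0.004,0.0014,0,0,0,-1],[0,0.008,0.0028,0,0,0,-1],[0,0.012,0.0043,0,0,0,-1],[0,0.014,0.005,0,0,0,-1],[0,0.014,0.005,0,0,0,-1]]

```text
time_s: 30.12
tool_pos: [0.573, 0.0006, 0.0668]
orientation: [-2.238, 2.035, -0.156]
wrist_force: [1.3, -0.6, -22.7]
gripper_width: 0.0229
```

```bash
python3 st.py
```

```text
t 30.125 q [0.44, 0.61, -0.66, 1.96, 0.66, 0.62, -2.11] loc [-103.6    1.   -73.1] Floc [ -9.5  -0.7 -20.7] tq [-0.    1.45 -0.08] w 0.0229 ex in tool [-0.001 -0.944 -0.329]
```

Request:
drive_tool:
  moves:
    - [[0,0.002,0.0007,0,0,0,-1],[0,0.004,0.0014,0,0,0,-1],[0,0.004,0.0014,0,0,0,-1]]

```text
time_s: 30.5
tool_pos: [0.5709, 0.0004, 0.0656]
orientation: [-2.236, 2.033, -0.159]
wrist_force: [5.4, 0.3, -25.2]
gripper_width: 0.0231
```

```bash
python3 st.py
```

```text
t 30.5 q [0.44, 0.61, -0.66, 1.96, 0.66, 0.61, -2.12] loc [-106.1    1.1  -73.2] Floc [ -7.1  -0.2 -24.8] tq [-0.14  0.91 -0.11] w 0.0231 ex in tool [-0.001 -0.945 -0.327]
```

Request:
drive_tool:
  moves:
    - [[0,0.0015,0.0005,0,0,0,-1],[0,0.003,0.001,0,0,0,-1],[0,0.003,0.001,0,0,0,-1]]

```text
time_s: 30.88
tool_pos: [0.5693, 0.0002, 0.0647]
orientation: [-2.234, 2.032, -0.161]
wrist_force: [7.3, -0.2, -24.2]
gripper_width: 0.023
```

```bash
python3 st.py
```

```text
t 30.875 q [0.43, 0.61, -0.66, 1.97, 0.66, 0.6, -2.12] loc [-107.8    1.1  -73.2] Floc [ -4.9  -0.9 -24.7] tq [-0.18  0.55 -0.15] w 0.023 ex in tool [-0.001 -0.946 -0.325]
```

```bash
python3 look.py wrist w26; python3 st.py
```

```text
30.875 [5.693e-01 2.000e-04 6.470e-02] [ 0.43  0.61 -0.66  1.97  0.66  0.6  -2.12] [  7.3  -0.2 -24.2] 0.02303848875906626
t 30.925 q [0.43, 0.61, -0.66, 1.97, 0.66, 0.6, -2.12] loc [-107.8    1.1  -73.2] Floc [ -4.8  -0.5 -24.2] tq [-0.2   0.57 -0.08] w 0.0235 ex in tool [-0.001 -0.946 -0.325]
```

View pics/w26.png

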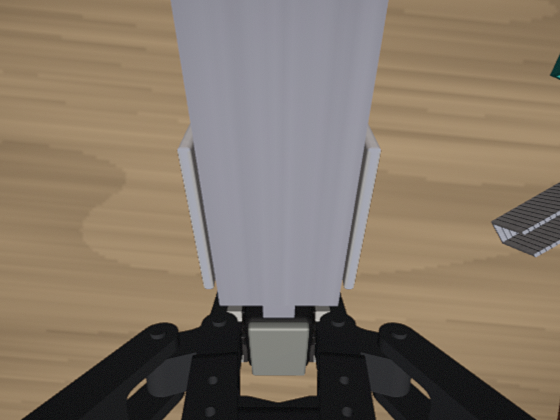

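Request:
drive_tool:
  moves:
    - [[0,-0.0015,-0.0005,0,0,0,-1],[0,-0.003,-0.001,0,0,0,-1],[0,-0.0045,-0.0015,0,0,0,-1],[0,-0.0045,-0.0015,0,0,0,-1]]

```text
time_s: 31.42
tool_pos: [0.5696, 0.0002, 0.065]
orientation: [-2.239, 2.036, -0.154]
wrist_force: [0.5, -0.0, -26.9]
gripper_width: 0.0233
```

```bash
cat >> st.py <<'E'
gp=(s["tool_pos"]-R0[:,2]*0.0565-O)@M*1000; print("GRIP PT",gp.round(1))
E
python3 st.py
```

```text
t 31.425 q [0.44, 0.61, -0.66, 1.96, 0.66, 0.62, -2.11] loc [-107.4    1.   -73.1] Floc [-12.2  -0.1 -24. ] tq [-0.1   1.63 -0.04] w 0.0233 ex in tool [-0.001 -0.944 -0.331]
GRIP PT [-88.7   1.1 -19.8]
```

```bash
python3 - <<'E'
from h import *
img,d,c=load("w25"); P=cloud("wrist",d,c); L=(P-O)@M*1000
for (u,v) in [(208,290),(210,298),(190,200),(185,180),(218,300),(217,310),(220,322),(235,312),(240,318),(205,325),(180,330),(160,330),(200,345),(345,298),(340,305),(278,350),(278,300),(278,325)]:
    print(u,v,L[v,u].round(1),img[v,u])
E
python3 look.py side d26; python3 - <<'E'
import cv2
a=cv2.imread("pics/d26.png")[130:250,240:400]; cv2.imwrite("pics/d26c.png",cv2.resize(a,(800,600),interpolation=cv2.INTER_CUBIC))
E
```

```text
208 290 [-45.4  21.5  -1.1] [176 165 164]
210 298 [-49.3  21.4  -1.3] [177 166 165]
190 200 [-14.1  21.7  -1.5] [176 166 164]
185 180 [-8.4 21.8 -1.1] [176 166 164]
218 300 [-78.2  25.  -22.4] [120 111 111]
217 310 [-76.2  24.4 -16.3] [19 19 22]
220 322 [-65.3  20.6  -4. ] [34 32 31]
235 312 [-71.2  16.9 -12. ] [178 183 186]
240 318 [-73.5  15.2 -11.1] [173 178 181]
205 325 [-66.4  25.5  -3.6] [22 19 22]
180 330 [-209.5   78.1  -93. ] [ 98 126 150]
160 330 [-63.5  38.5   0. ] [25 25 25]
200 345 [-63.2  25.1   5.3] [24 25 24]
345 298 [-49.4 -17.6  -1.3] [170 163 163]
340 305 [-77.3 -21.7 -19.3] [17 18 16]
278 350 [-78.3   1.8  -1.6] [123 129 128]
278 300 [-47.6   1.8   0.7] [157 148 147]
278 325 [-67.2   1.8  -4.1] [87 90 90]
31.425 [5.696e-01 2.000e-04 6.500e-02] [ 0.44  0.61 -0.66  1.96  0.66  0.62 -2.11] [  0.5  -0.  -26.9] 0.023256652111036624
```

View pics/d26c.png

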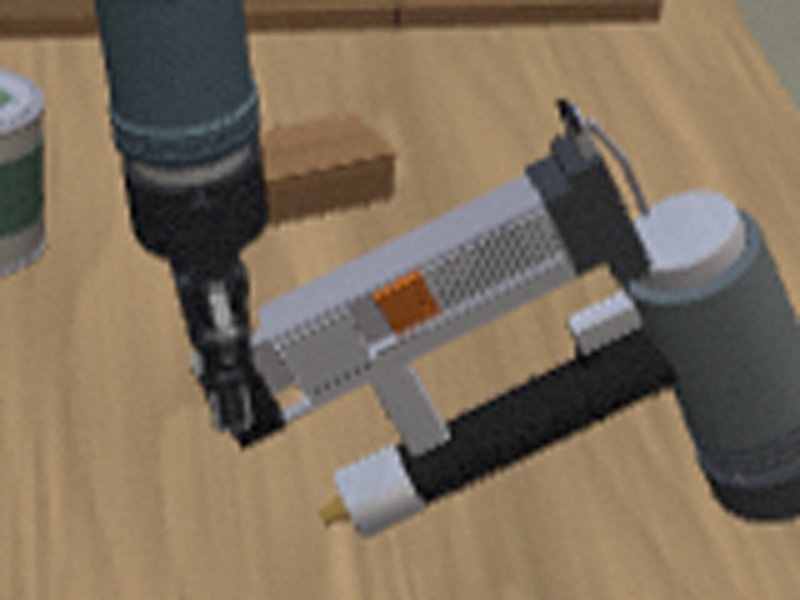

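```bash
python3 look.py wrist w27; python3 - <<'E'
from h import *
for tag in ("w20","w21","w22","w25","w26","w27"):
    img,d,c=load(tag); P=cloud("wrist",d,c); L=(P-O)@M*1000
    out=[]
    for u in list(range(250,262,2))+list(range(298,310,2)):
        col=L[:,u]; ok=(abs(col[:,2]-.3)<3)&(d[:,u]>0)&(abs(col[:,1]-1)<18)
        v=np.where(ok)[0]
        v=v[v<330]
        if len(v): 
            # contiguous from top
            k=v[0]; br=np.where(np.diff(v)>3)[0]; e=v[br[0]] if len(br) else v[-1]
            out.append(col[e,0])
    # bracket rear end
    bl=[]
    for u in range(200,216):
        col=L[:,u]; ok=np.where((abs(col[:,2]+1.2)<2.5)&(abs(abs(col[:,1]-1.5)-20.5)<2)&(col[:,0]<-20))[0]
        if len(ok)>3: bl.append(col[ok,0].min())
    g=(abs(L[...,1]-1.7)<6)&(L[...,2]<-.3)&(L[...,2]>-3.5)&(d>0)&(L[...,0]<np.median(out)-10)&(L[...,0]>np.median(out)-60)
    print(tag,"plate end",np.round(np.percentile(out,[20,50,80]),1),"bracket end",np.round(np.min(bl),1) if bl else None,"grip top x",np.percentile(L[g][:,0],[1,99]).round(1) if g.sum() else None)
E
```

```text
31.475 [5.696e-01 2.000e-04 6.500e-02] [ 0.44  0.61 -0.66  1.96  0.66  0.62 -2.11] [  0.3  -0.5 -26.3] 0.023429477970321536
w20 plate end [-192.5 -192.1 -191.9] bracket end None grip top x [-238.7 -208.9]
w21 plate end [-193.3 -193.  -192.6] bracket end None grip top x [-237.9 -208.4]
w22 plate end [-193.6 -193.4 -192.7] bracket end -209.4 grip top x [-238.5 -208.7]
w25 plate end [-51.3 -51.  -50.7] bracket end -66.7 grip top x [-96.4 -66.7]
w26 plate end [-56.2 -55.8 -55.5] bracket end -72.4 grip top x [-101.3  -71.1]
w27 plate end [-55.3 -54.9 -54.7] bracket end -70.9 grip top x [-100.6  -70.7]
```

Request:
drive_tool:
  moves:
    - [[0,-0.001,0.001,0,0,0,-1],[0,-0.0025,0.001,0,0,0,-1],[0,-0.0045,0.0008,0,0,0,-1],[0,-0.0045,0.0008,0,0,0,-1]]

```text
time_s: 32.02
tool_pos: [0.5731, 0.0004, 0.0668]
orientation: [-2.241, 2.038, -0.156]
wrist_force: [-16.1, -4.0, 2.4]
gripper_width: 0.0227
```

```bash
python3 st.py
```

```text
t 32.025 q [0.43, 0.61, -0.66, 1.95, 0.66, 0.63, -2.11] loc [-103.6    0.9  -73.2] Floc [-13.4  -2.4   9.8] tq [-0.19  3.85 -0.01] w 0.0227 ex in tool [ 0.    -0.943 -0.333]
GRIP PT [-84.8   1.1 -19.9]
```

Request:
drive_tool:
  moves:
    - [[0,0.001,0,0,0,0,-1],[0,0.001,0,0,0,0,-1],[0,0.001,0,0,0,0,0],[0,0.001,0,0,0,0,0.3],[0,0.001,0,0,0,0,0.3]]

```text
time_s: 32.65
tool_pos: [0.5776, 0.0018, 0.068]
orientation: [-2.235, 2.03, -0.163]
wrist_force: [0.0, -1.0, -0.6]
gripper_width: 0.0557
```

```bash
python3 st.py; python3 look.py wrist w28; python3 - <<'E'
from h import *
img,d,c=load("w28"); P=cloud("wrist",d,c); L=(P-O)@M*1000
out=[]
for u in list(range(250,262,2))+list(range(298,310,2)):
    col=L[:,u]; ok=(abs(col[:,2]-.3)<3)&(d[:,u]>0)&(abs(col[:,1]-1)<18); v=np.where(ok)[0]; v=v[v<330]
    if len(v):
        br=np.where(np.diff(v)>3)[0]; e=v[br[0]] if len(br) else v[-1]; out.append(col[e,0])
print("plate end",np.percentile(out,[20,50,80]))
E
```

```text
t 32.65 q [0.43, 0.62, -0.66, 1.95, 0.66, 0.62, -2.11] loc [-98.9   1.8 -74.3] Floc [-0.3 -1.  -0.4] tq [-0.09  0.18 -0.01] w 0.0557 ex in tool [-0.    -0.946 -0.323]
GRIP PT [-80.7   1.8 -20.8]
32.65 [0.5776 0.0018 0.068 ] [ 0.43  0.62 -0.66  1.95  0.66  0.62 -2.11] [ 0.  -1.  -0.6] 0.05566406288760145
plate end [-56.18430858 -55.77972075 -55.21234836]
```

View pics/w28.png

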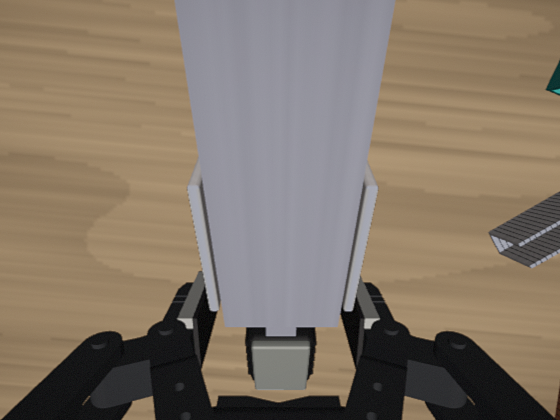

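Request:
drive_tool:
  moves:
    - [[0,0.002,-0.01,0,0,0,0.5],[0,0.005,-0.04,0,0,0,0.5],[0,0.005,-0.09,0,0,0,0.5],[0,0,-0.14,0,0,0,0.5],[0,0,-0.16,0,0,0,0.5],[0,0,-0.16,0,0,0,0.5]]

```text
time_s: 33.45
tool_pos: [0.5514, -0.0014, 0.2258]
orientation: [-2.235, 2.032, -0.162]
wrist_force: [-0.1, 0.1, -0.4]
gripper_width: 0.0642
```

```bash
python3 st.py; python3 look.py wrist w29;python3 look.py scene s29;python3 look.py side d29; python3 - <<'E'
from h import *
a=cv2.imread("pics/s29.png")[190:300,200:330]; cv2.imwrite("pics/s29c.png",cv2.resize(a,(700,592),interpolation=cv2.INTER_CUBIC))
a=cv2.imread("pics/d29.png")[130:250,240:400]; cv2.imwrite("pics/d29c.png",cv2.resize(a,(800,600),interpolation=cv2.INTER_CUBIC))
img,d,c=load("w29"); P=cloud("wrist",d,c); L=(P-O)@M*1000
out=[]
for u in range(262,292,2):
    col=L[:,u]; ok=(abs(col[:,2]-.3)<2.5)&(d[:,u]>0)&(abs(col[:,1]-1)<18); v=np.where(ok)[0]
    if len(v):
        br=np.where(np.diff(v)>3)[0]; e=v[br[0]] if len(br) else v[-1]; out.append((u,round(col[e,0],1)))
print("plate end",out)
E
```

```text
t 33.45 q [0.64, 0.37, -0.88, 1.88, 0.38, 0.89, -1.88] loc [-48.2   1.2  77.4] Floc [-0.3  0.1 -0.3] tq [-0.03  0.15 -0.03] w 0.0642 ex in tool [-0.    -0.946 -0.325]
GRIP PT [-29.8   1.3 130.9]
33.45 [ 0.5514 -0.0014  0.2258] [ 0.64  0.37 -0.88  1.88  0.38  0.89 -1.88] [-0.1  0.1 -0.4] 0.06418906695291941
33.5 [ 0.5505 -0.0015  0.2242] [ 0.64  0.37 -0.88  1.88  0.38  0.89 -1.88] [ 0.3 -0.4 -0.7] 0.06419147260583848
33.55 [ 0.5499 -0.0015  0.2233] [ 0.64  0.37 -0.87  1.88  0.38  0.89 -1.88] [-0.8 -0.6 -0.7] 0.06406809994921528
plate end [(262, np.float64(-56.5)), (264, np.float64(-55.6)), (266, np.float64(-56.0)), (268, np.float64(-55.2)), (270, np.float64(-55.4)), (272, np.float64(-55.9)), (274, np.float64(-55.8)), (276, np.float64(-55.4)), (278, np.float64(-56.1)), (280, np.float64(-55.6)), (282, np.float64(-55.1)), (284, np.float64(-56.2)), (286, np.float64(-55.6)), (288, np.float64(-55.6)), (290, np.float64(-55.3))]
```

View pics/w29.png

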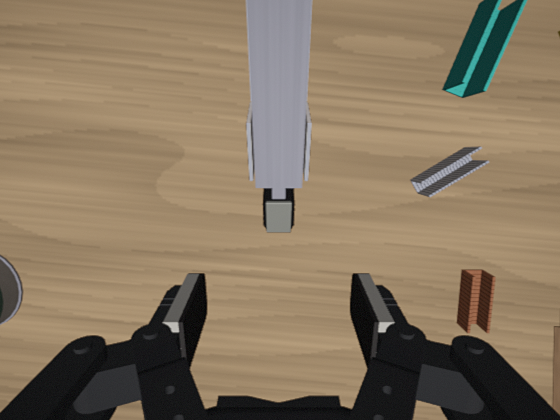

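View pics/s29c.png

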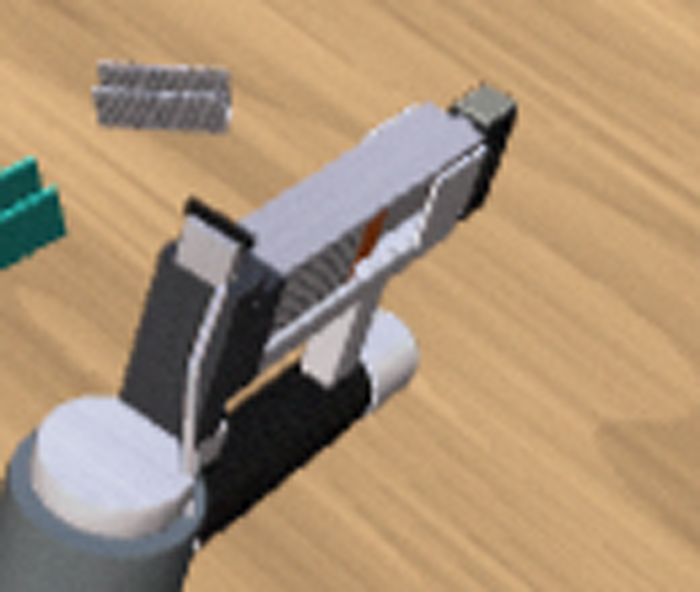

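View pics/d29c.png

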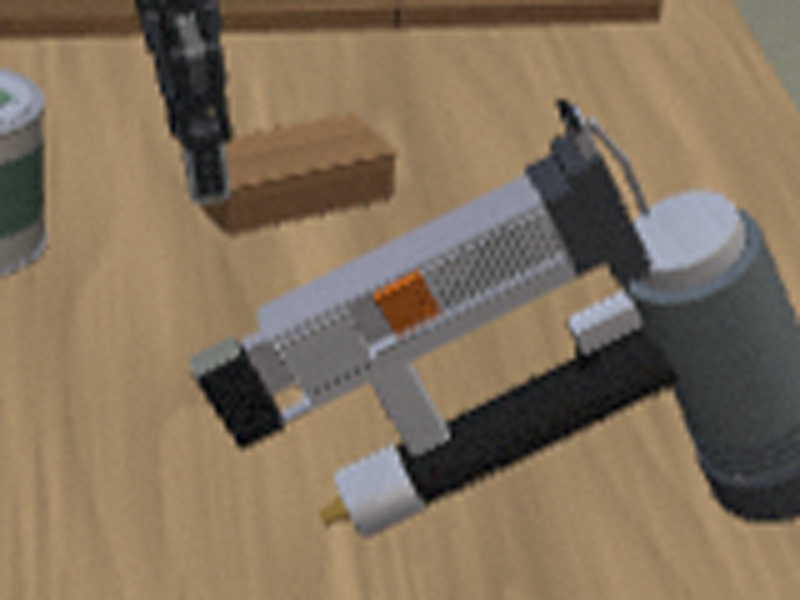

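```bash
python3 - <<'E'
from h import *
for tag,n in (("d29","side"),("s29","scene")):
    img,d,c=load(tag); P=cloud(n,d,c); L=(P-O)@M*1000; i=img.astype(int)
    m=(i[...,2]>110)&(i[...,0]<70)&(i[...,2]-i[...,1]>40)&(L[...,0]>0)&(L[...,0]<80)&(abs(L[...,1])<30)&(L[...,2]>-60)&(L[...,2]<10)
    print(tag,m.sum(),np.percentile(L[m],[3,50,97],axis=0).round(1).tolist())
    for k in ("rail_grip",):
        pass
E
python3 look.py wrist w30; python3 - <<'E'
from h import *
img,d,c=load("w30"); P=cloud("wrist",d,c); L=(P-O)@M*1000
out=[]
for u in range(262,292,2):
    col=L[:,u]; ok=(abs(col[:,2]-.3)<2.5)&(d[:,u]>0)&(abs(col[:,1]-1)<18); v=np.where(ok)[0]
    br=np.where(np.diff(v)>3)[0]; e=v[br[0]] if len(br) else v[-1]; out.append(col[e,0])
print("plate end",np.median(out))
# other objects in scene vs start
a,da,ca=load("s29"); b=cv2.imread("pics/scene0.png")
df=cv2.absdiff(a,b).max(2)>40
n,lab,st,ce=cv2.connectedComponentsWithStats(cv2.morphologyEx(df.astype(np.uint8),cv2.MORPH_OPEN,np.ones((3,3))))
print(st[1:].tolist())
E
```

```text
d29 62 [[11.5, -15.6, -35.4], [24.7, -8.4, -19.0], [35.9, -4.3, -0.9]]
s29 2 [[12.9, 9.8, -41.4], [19.1, 10.0, -40.2], [25.4, 10.2, -38.9]]
33.6 [ 0.5498 -0.0014  0.223 ] [ 0.64  0.37 -0.87  1.88  0.38  0.89 -1.88] [-0.3  0.4 -0.3] 0.06417136668536814
plate end -56.13365098028481
[[190, 0, 25, 12, 173], [220, 1, 3, 3, 9], [271, 0, 83, 185, 8055], [441, 0, 5, 10, 43], [220, 3, 16, 25, 220], [389, 8, 6, 17, 65], [443, 11, 3, 3, 9], [197, 12, 7, 10, 56], [443, 20, 3, 5, 15], [411, 25, 21, 11, 130], [390, 30, 8, 19, 107], [403, 33, 3, 3, 9], [439, 33, 3, 3, 9], [443, 32, 3, 3, 9], [413, 36, 12, 11, 62], [441, 42, 17, 31, 216], [389, 51, 16, 15, 151], [436, 75, 6, 7, 32], [194, 171, 17, 32, 366], [282, 201, 21, 25, 258], [287, 226, 3, 3, 9], [245, 230, 20, 21, 181]]
```

Request:
drive_tool:
  moves:
    - [[0,0,-0.02,0,0,0,0.5],[0,0,-0.04,0,0,0,0.5],[0,0,-0.04,0,0,0,0.5],[0,0,-0.04,0,0,0,0.5],[0,0,-0.04,0,0,0,0.5],[0,0,-0.04,0,0,0,0.5],[0,0,-0.04,0,0,0,0.5],[0,0,-0.04,0,0,0,0.5]]

```text
time_s: 34.65
tool_pos: [0.5446, -0.0017, 0.2639]
orientation: [-2.237, 2.033, -0.158]
wrist_force: [0.1, -0.5, 0.7]
gripper_width: 0.0638
```

```bash
python3 look.py wrist w31; python3 - <<'E'
from h import *
img,d,c=load("w31"); P=cloud("wrist",d,c); L=(P-O)@M*1000
out=[];y=[]
for u in range(264,292,2):
    col=L[:,u]; ok=(abs(col[:,2]-.3)<2.5)&(d[:,u]>0)&(abs(col[:,1]-1)<18); v=np.where(ok)[0]
    br=np.where(np.diff(v)>3)[0]; e=v[br[0]] if len(br) else v[-1]; out.append(col[e,0])
print("plate end",np.median(out))
g=(abs(L[...,1]-1.7)<6)&(L[...,2]<-.3)&(L[...,2]>-3.5)&(d>0)&(L[...,0]<-66)&(L[...,0]>-120); print("grip top",np.percentile(L[g][:,0],[1,99]).round(1))
# plate front & hood
for v in range(0,60,6): print(v,L[v,278].round(1))
E
```

```text
34.65 [ 0.5446 -0.0017  0.2639] [ 0.68  0.31 -0.91  1.85  0.32  0.96 -1.83] [ 0.1 -0.5  0.7] 0.06377814640466081
plate end -55.780036777744314
grip top [-101.8  -71.7]
0 [69.5  2.3  2.4]
6 [66.2  2.3  1. ]
12 [62.7  2.3 -0.3]
18 [59.6  2.3  0.9]
24 [56.   2.3 -0.1]
30 [52.7  2.3  0.7]
36 [49.1  2.3  0.5]
42 [45.5  2.3  0.5]
48 [42.1  2.3  1.6]
54 [38.3  2.3  1.5]
```

View pics/w31.png

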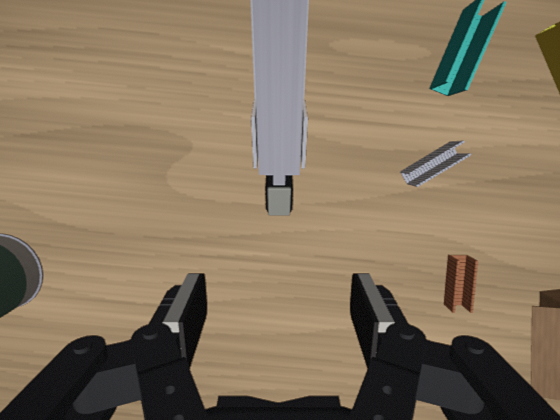

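The rail has held at the same place (plate end at −55.8 mm) for 2 s since I let go. Pushed out of the end stop by the follower spring, it would have sprung back if it weren't latched. The follower sits against the strip's rear end.

```bash
python3 -c "
from workcell import *
print(close_job())"
```

```text
the job is handed in; nothing more can be done
None
```

The rail is home and, as far as I can tell, latched, with the long silver strip loaded in the magazine. I handed in at about 34.7 s. I pulled the rail out to its stop and laid the strip in the channel, where it slid down to the follower. I then pushed the rail in slowly with the follower behind the strip.

**Checks that agreed**
- **Strip in the channel:** after I let go, its top measured 45 mm above the channel floor, so it lies flat with its points up.
- **Strip at the nose:** the follower's front edge measured about 36 mm on my channel axis. With the strip at the nose, its rear end should be at 39 mm, within measuring error.
- **Rail held:** when released from the end stop it moved back a few millimetres. It then stayed at the same place (−55.6 to −56.1 mm) for 2 s, although the follower spring should beat its friction.
- **Bystanders:** comparing the first and last scene pictures, only the robot, the rail and the strip had moved.

**Checks that failed or disagreed**
- **Fingertip position:** all three cameras put the real fingertips about 37 mm behind the reported TCP. Because of this the first grasp of the strip closed on air just above it, without touching it. I allowed for the offset from then on. The earlier rail pull had held only the top of the grip, but it still reached the stop.
- **Setting the strip down:** something resisted with about 39 N while the strip's crown still measured 3 mm above the floor, and I did not find out what. I backed off and let go there, and the strip settled onto the floor.
- **Latch position:** the rail rests about 2 to 2.6 mm out from where I reckoned zero, just outside the stated 2 mm. Before that I eased it back while still gripping it and felt no latch. I therefore infer that it latched from the way it stopped and held, not from a direct reading.

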